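Make an emergency-lamp power unit safe for return

ROBOT

A 6-joint arm with a two-finger parallel gripper is mounted at the origin on a cart in front of the work surface, level with it; the furniture and walls round the work are solid. World frame = base frame: x ahead of the robot, y to its left, z up, the work surface at z = 0. Lengths are in m, angles in rad, forces in N, time in s.
With the tool pointing down it reaches from about 0.3 to 0.775 m from the base axis. Payload 14.6 kg.
Tool frame: the origin (TCP) lies at the centre of the arm's flange, where the gripper is bolted on; the fingertips stand 199 mm ahead of it and the grasp point (between the pads) lies ctrl.tcp_to_grasp ahead of it (ctrl.tcp_to_grasp is the distance from the TCP to the grasp point, in m); z points along the fingers, y is the line along which they close (so a half turn about z gives the same grasp; the last joint's range is limited). The gripper opens to 94 mm and grips with 3 to 60 N. Pads are 16 mm wide; open, the fingers measure 119 mm over their backs; the gripper's body (75 mm by 177 mm) begins 78 mm behind the grasp point.
Start: joints at [-1.239, 0.3, 1.521, -0, 1.321, -0.067], TCP at [0.214, -0.507, 0.405] pointing down, gripper open.
Joint ranges: [-3.03, 3.03], [-0.79, 2.21], [0.23, 2.52], [-1.04, 4.18], [0, 3.07], [-2.55, 2.55]. Speed limits (rad/s): [2.22, 2.22, 2.57, 3.14, 3.14, 3.14].

INTERFACE

Orientations are given as [roll, pitch, yaw] about the fixed x, y, z axes, in that order (R = Rz(yaw) Ry(pitch) Rx(roll)).
In Python, from station import ctrl gives the robot as it stands. The module is installed in compiled form; this text tells all that it offers.
- The arm moves only by the shell command python3 -m jog 'ROWS' [OPENING] [FORCE]. ROWS is JSON, a list of rows, each a list of 6 numbers: the shift along the tool's x, y, z in cm, then the turn, a rotation vector about the tool's x, y, z in rad. In form: [[tx, ty, tz, ax, ay, az], ...]. A call has 1 to 8 rows; each row is the pose to reach, as a shift and turn from the pose commanded when the call began, along the tool's axes at that moment; what a row does not reach only later rows make up. A row lasts 1/10 s, in which the tool goes at most 50 mm and 8.59 degrees, less where a joint would pass 70% of its speed; a pose out of reach is approached as far as the arm can. A call with a gripper value outside its range is refused whole. OPENING is the opening in per cent of the stroke, from 0 (shut) to 100 (fully open), set as the call begins (- or left out, the last holds). The fingers move at their own pace and stop on an object; FORCE is the grip in N (left out, the last holds). Time passes only in rows, so rows that repeat a pose let the fingers close. It gives the time, the measured TCP pose, the force, the opening and the grip force at its end, in the units of the state.
- ctrl.get_obs(): the state, without advancing time (a new reading comes with each control period).
- ctrl.camera(name): name is "scene" or "top" or "wrist"; returns a dict with "img" (400x640x3 uint8, blue, green, red), "intrinsics" (3x3 intrinsics, pixels), "R" (3x3) and "t" (3): a world point X has camera coordinates R X + t. Camera axes: x right, y down, z forward; pixel columns grow to the right and rows downward; lengths in m; the calibration is good to about 2 mm. A picture is of the moment at which its call begins. There is no depth.
- ctrl.hand_in(): hands the job in; it is judged then, once.
The state is a dict: "time_s": time; "qpos": joint angles; "joint_vel": joint speeds; "tau": joint torques, N m; "ee_pos": TCP position; "eef_rot": TCP orientation; "force": force on the tool from outside, world axes, zero at the start; "moment": the same for the moment, N m; "grip_width": finger opening in m; "grip_force": force on a finger pad.
Only numpy, scipy, OpenCV 4.12 (cv2) and the standard library are available. Lean on these libraries where they do the work, as an engineer would, in place of code of your own. Each camera call takes 0.05 s, during which the arm holds its last target. There are 200 camera calls.

TASK

Make the emergency-lamp power unit safe to send back: with the screwdriver, lever the snapped-in battery cover up at its notch, lift the cover off and move every cell left in the compartment to the open metal tray. Then push the unit's test button fully down and let it spring back, to drain what charge is left, and snap the cover home again, flush all round. Finish with the screwdriver lying on the bench, and do not shove the tape roll or the small tin about.

Things in the scene. Friction and masses are not known exactly. Their poses are not given: they have to be found in the camera images.
- unit: White power unit, 182 mm long (x), 124 mm wide (y -40 to +84 mm), top 86 mm above the bench, screwed to a fixed plywood board (212 x 146 x 12 mm). Origin: bench level, under the cover's centre; x runs along the cover from the notched front end (-x) to the rear, z up. The cover fills a recess in the top, 168 x 66 x 4 mm, flush, with a 2 mm gap to the rim, so it cannot be gripped while snapped in.
- notch (a point): Pry notch: slot through the middle of the unit's front wall (13 mm thick), open at the top, 16 mm wide (y). Point: on the front face, mid-width, 4 mm above the notch floor (the fulcrum) and 4 mm below the closed cover's underside. A blade pushed in level along the unit's +x, tip 34 mm past this face, lies under the cover; lowering the handle about 0.3 rad over the notch floor lifts the cover.
- cover_seat (a point): Where cover_mid lies when the cover is home (84 mm above the bench). To refit: set the cover level into the recess, its skirts and legs inside the compartment (play 1 mm along x, 2 mm along y); its front end then rests about 9 mm proud on the catches; push it down there with 12 to 20 N until it snaps flush, and push the rear end down too.
- cover_mid (a point): Centre, half-way through, of the loose cover: grey plate 164 (x) x 62 (y) x 4 mm, 60 g; axes as the unit's when home. Under its front (-x) end are two skirts (y 12 to 25 mm each side), under the rear two round legs (y +-18 mm), all reaching 12 mm below the plate; on the bench it stands level on them.
- cover_lip (a point): Middle of the cover's front edge (2 mm in), half-way through: 84 mm above the bench when home. Two sprung catches in the front wall hold it with about 25 N; once raised 6 mm they snap under it and keep this end about 9 mm proud of the unit's top, at 93 mm, the rear staying down: its side edges near the front can then be gripped across y and the cover lifted off.
- cover_tail (a point): Middle of the cover's rear edge (2 mm in from it), half-way through the thickness: 84 mm above the bench when home.
- cell_a_mid (a point): Centre of the cell in the bay nearest the notch, if present. A cell lies along its own y, 14 mm thick and high, 50 mm long, 24 g. The compartment under the cover is 156 (x) x 56 (y) mm, floor 46 mm above the bench; its three bays (unit x = -44, 0, +44 mm) are each empty or hold one cell lying across the unit.
- cell_b_mid (a point): Centre of a cell in the middle bay, if present; same size and axes.
- cell_c_mid (a point): Centre of a cell in the rear bay, if present; same size and axes.
- cell_a: The same cell's body; origin at the middle of its underside.
- cell_b: The same cell's body; origin at the middle of its underside.
- cell_c: The same cell's body; origin at the middle of its underside.
- cover: The battery cover's body; origin at the centre of the plate's underside; axes as for cover_mid.
- tray: Loose open tray of plain aluminium, 150 mm (x) x 110 mm (y) x 26 mm high, walls and floor 3 mm thick, 350 g; origin under its centre at bench level.
- tray_in (a point): Centre of the tray's inner floor, 3 mm above the bench.
- test (a joint): Test button: round grey spring push button of 20 mm diameter in a black collar, on the unit's top, on the +y side of the cover towards the rear. 0 = up, 0.006 = fully down (m); fully down takes 5 N.
- test_top (a point): Centre of the test button's top face, 104 mm above the bench when up; it is pressed straight down.
- driver: The screwdriver: 176 mm long, plain plastic handle 20 x 20 mm and 100 mm long, round steel shank of 4 mm diameter; 60 g. Origin on the underside, 12 mm from the handle's front end; its axis lies along y, tip to -y.
- driver_grip (a point): Point on the screwdriver's axis within the handle, 30 mm behind the handle's front end, 10 mm above the bench when it lies there; the handle ends 70 mm farther on (+y).
- driver_tip (a point): End of the screwdriver's solid shank, on the axis, 100 mm from driver_grip (to -y); the thin blade reaches some 5 mm farther.
- tape_roll: Black tape roll lying on the bench, 62 mm diameter, 19 mm high; a bystander.
- tip_tin: Small white round tin, 51 mm diameter, 22 mm high; a bystander.

How it is judged:
By the outcome, as a careful person would: the job done as asked, in the order asked, and still so for the second after the job is handed in, with the robot touching nothing.
Of cell_a, cell_b, cell_c only 1 to 3 are there at a start; the rules pass over those that are not, and their reading is None.
At some moment in a run one of driver, tray may be knocked a few centimetres aside while the robot is not near it.
It also fails if it takes over 210 s, if anything falls off the work surface, if the arm or the gripper's body presses on something with over 40 N, if the wrist force passes 120 N, or if a joint passes its speed limit or range.

## Working session

There is one attempt and no reset: what is moved stays moved. The work goes in short steps, Python scripts to look and compute and a shell command to move; the robot and the scene stay as the last step left them, time stands still between calls to the robot, and variables do not carry over. Pictures are saved under pics/ and viewed, at most 14 in all, crops included, and the job is handed in when it is done.

```bash
mkdir -p pics; python3 - <<'E'
from station import ctrl
import cv2,numpy as np
o=ctrl.get_obs(); print({k:np.round(v,3).tolist() for k,v in o.items()}, ctrl.tcp_to_grasp)
for n in("scene","top"):
    c=ctrl.camera(n); cv2.imwrite(f"pics/{n}0.png",c["img"]); print(n,c["intrinsics"].tolist(),np.round(-c["R"].T@c["t"],3),np.round(c["R"],3).tolist())
E
```

```text
{'time_s': 0.0, 'qpos': [-1.239, 0.3, 1.522, -0.0, 1.321, -0.067], 'joint_vel': [-0.003, 0.0, -0.001, -0.0, -0.0, -0.001], 'tau': [0.001, -53.18, -35.273, 0.071, 0.024, -0.0], 'ee_pos': [0.214, -0.507, 0.404], 'eef_rot': [-3.14, -0.0, 0.399], 'force': [0.103, -0.039, 0.813], 'moment': [0.034, -0.017, -0.026], 'grip_force': 0.0, 'grip_width': 0.094} 0.1804
scene [[379.92746841622545, 0.0, 320.9906017482442], [0.0, 379.92746841622545, 194.4718143609045], [0.0, 0.0, 1.0]] [-0.186  0.925  0.701] [[-0.763, -0.646, 0.014], [-0.32, 0.358, -0.877], [0.562, -0.674, -0.48]]
top [[433.802776422851, 0.0, 318.9197201038183], [0.0, 433.802776422851, 197.40305981552507], [0.0, 0.0, 1.0]] [0.371 0.092 1.171] [[0.003, -1.0, 0.024], [-0.99, -0.006, -0.144], [0.144, -0.024, -0.989]]
```

View pics/top0.png

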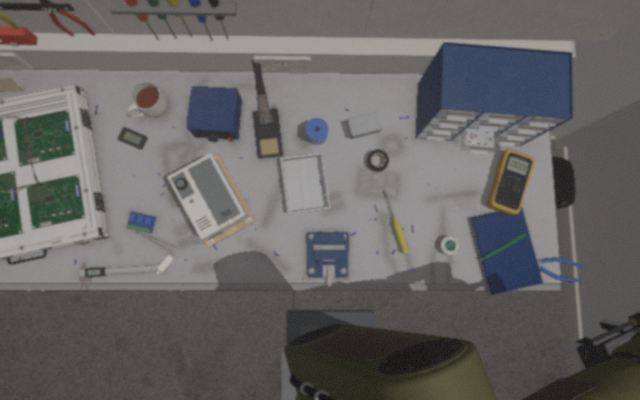

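View pics/scene0.png

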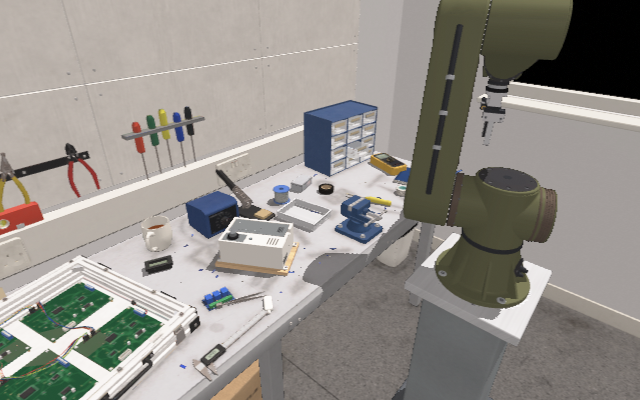

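The top view shows the unit at about (210,195) with its notch end toward lower right, the tray at (303,183), the driver at (397,225) with its tip up, the tape roll at (377,160), the tin at (449,245) and a vise at (328,255). The scene view agrees with this. Next I'll enlarge the unit and the driver.

```bash
cat >h.py <<'E'
from station import ctrl
import cv2,numpy as np
from scipy.spatial.transform import Rotation as Ro
def ray(c,uv,z):
    "pixel -> world point on the plane at height z"
    K,R,t=c["intrinsics"],c["R"],c["t"]; o=-R.T@t
    d=R.T@np.linalg.inv(K)@np.array([uv[0],uv[1],1.]); return o+d*(z-o[2])/d[2]
def pix(c,X):
    p=c["intrinsics"]@(c["R"]@np.asarray(X)+c["t"]); return p[:2]/p[2]
def crop(c,x0,y0,x1,y1,s,name):
    cv2.imwrite("pics/"+name,cv2.resize(c["img"][y0:y1,x0:x1],None,fx=s,fy=s,interpolation=cv2.INTER_CUBIC))
def row(g,yaw,tilt=0):
    """row taking the grasp point to g (tool down, tool x along yaw; tilt about tool y)"""
    o=ctrl.get_obs(); R0=Ro.from_euler("xyz",o["eef_rot"])
    R1=Ro.from_euler("xyz",[np.pi,0,yaw])*Ro.from_rotvec([0,tilt,0])
    p1=np.asarray(g)-R1.apply([0,0,ctrl.tcp_to_grasp])
    return np.round(np.r_[R0.inv().apply(p1-o["ee_pos"])*100,(R0.inv()*R1).as_rotvec()],3).tolist()
def grasp():
    o=ctrl.get_obs(); return np.round(o["ee_pos"]+Ro.from_euler("xyz",o["eef_rot"]).apply([0,0,ctrl.tcp_to_grasp]),4),np.round(o["eef_rot"],3)
E
python3 - <<'E'
from h import *
c=ctrl.camera("top")
a=cv2.resize(c["img"][140:250,155:265],None,fx=5,fy=5,interpolation=cv2.INTER_CUBIC)
b=cv2.resize(c["img"][140:260,360:410],None,fx=4.58,fy=4.58,interpolation=cv2.INTER_CUBIC)[:550]
cv2.imwrite("pics/c1.png",np.hstack([a,b]))
hsv=cv2.cvtColor(c["img"],cv2.COLOR_BGR2HSV)
m=cv2.inRange(hsv,(18,120,90),(35,255,255)); m[:, :370]=0; m[:,425:]=0; m[:150]=0
pts=cv2.findNonZero(m); print("driver handle",cv2.minAreaRect(pts),len(pts))
for p in cv2.boxPoints(cv2.minAreaRect(pts)): print(ray(c,p,.01).round(3))
E
```

```text
driver handle ((399.550048828125, 235.15000915527344), (34.1525993347168, 4.7434163093566895), 71.56504821777344) 145
[ 0.481 -0.133  0.01 ]
[ 0.485 -0.145  0.01 ]
[ 0.398 -0.172  0.01 ]
[ 0.394 -0.16   0.01 ]
```

View pics/c1.png

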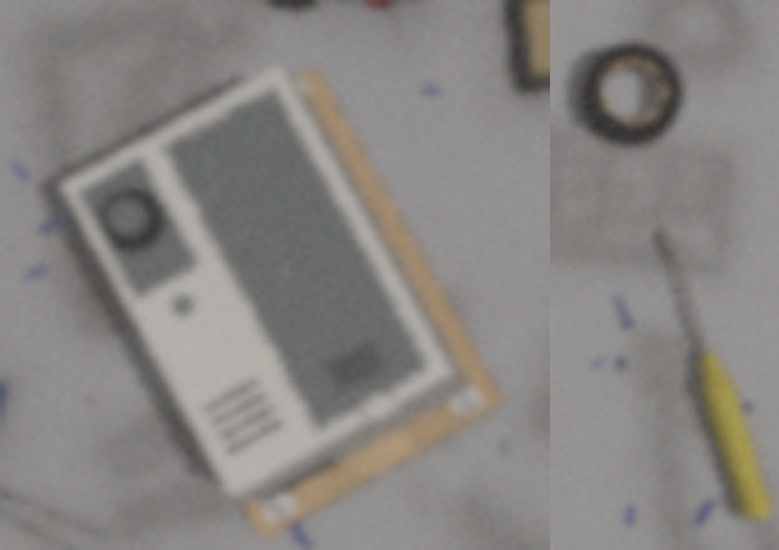

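The crop shows the cover's corners at crop pixels (167,155), (278,92), (428,370) and (315,428), the notch at (372,408) in the front edge, and the button at (130,218). The driver's tip points up the image. I'll compute the unit's pose and the driver approach.

```bash
python3 - <<'E'
from h import *
c=ctrl.camera("top")
f=lambda u,v:(155+(u+.5)/5-.5,140+(v+.5)/5-.5)
P=[ray(c,f(*p),.086) for p in[(167,155),(278,92),(428,370),(315,428)]]
print(np.round(P,3)); 
d=(P[0]+P[1]-P[2]-P[3])/2; print("len",np.linalg.norm(d),"wid",np.linalg.norm(P[0]-P[1]),np.linalg.norm(P[2]-P[3]),"yaw",np.arctan2(d[1],d[0]))
cen=np.mean(P,0); print("centre",cen); y=np.arctan2(d[1],d[0])
b=ray(c,f(130,218),.104); print("button",b, Ro.from_euler("z",-y).apply(b-cen))
n=ray(c,f(372,408),.08); print("notch",n,Ro.from_euler("z",-y).apply(n-cen))
hsv=cv2.cvtColor(c["img"],cv2.COLOR_BGR2HSV)
m=cv2.inRange(hsv,(18,90,80),(38,255,255)); m[:, :380]=0; m[:,415:]=0; m[:190]=0; m[262:]=0
p=cv2.findNonZero(m)[:,0].astype(float); W=np.array([ray(c,q,.014) for q in p]); mu=W.mean(0); v=np.linalg.svd(W-mu)[2][0]; v*=np.sign(v[0])
s=(W-mu)@v; print("handle",mu,"yaw",np.arctan2(v[1],v[0]),"extent",s.min(),s.max())
w=lambda u,v:(360+(u+.5)/4.58-.5,140+(v+.5)/4.58-.5)
for q in[(660,232),(708,355),(757,515)]: print(ray(c,w(q[0]-550,q[1]),.01))
g=mu+v*(s.max()-.03); print("grip",g,row([g[0],g[1],.15],np.arctan2(v[1],v[0])))
E
```

```text
[[0.596 0.398 0.086]
 [0.629 0.343 0.086]
 [0.487 0.263 0.086]
 [0.458 0.318 0.086]]
len 0.16118146667757993 wid 0.06390394525488513 0.06254357813693608 yaw 0.5184444470843282
centre [0.54243965 0.33038693 0.086     ]
button [0.56015463 0.40932181 0.104     ] [0.05450165 0.05978383 0.018     ]
notch [0.46843168 0.29122504 0.08      ] [-0.08368853  0.00265747 -0.006     ]
handle [ 0.43848776 -0.1519258   0.014     ] yaw 0.2971713863295619 extent -0.046873751242487265 0.04937425693034481
[ 0.56111091 -0.11220023  0.01      ]
[ 0.48784895 -0.13921106  0.01      ]
[ 0.39434776 -0.16579967  0.01      ]
grip [ 0.45701282 -0.14625269  0.014     ] [36.436, -23.77, 7.409, -0.001, -0.0, 0.102]
```

```bash
python3 -m jog '[[36.44,-23.77,7.4,0,0,-0.0],[36.44,-23.77,7.4,0,0,0.102],[36.44,-23.77,7.4,0,0,0.102],[36.44,-23.77,7.4,0,0,0.102],[36.44,-23.77,7.4,0,0,0.102],[36.44,-23.77,7.4,0,0,0.102],[36.44,-23.77,7.4,0,0,0.102],[36.44,-23.77,7.4,0,0,0.102]]' 50; python3 -m jog '[[0,0,0,0,0,0],[0,0,0,0,0,0]]'; python3 - <<'E'
from h import *
print(grasp(), row([0.457,-0.1463,.15],.297))
c=ctrl.camera("wrist"); cv2.imwrite("pics/w1.png",c["img"]); print(pix(c,[.457,-.146,.02]),pix(c,[.488,-.139,.01]),np.round(-c["R"].T@c["t"],3))
E
```

```text
time_s: 1.0
ee_pos: [0.435, -0.1781, 0.3374]
eef_rot: [3.141, -0.0, 0.297]
force: [1.3, -0.6, 0.1]
grip_width: 0.0471
grip_force: 0.0
time_s: 1.2
ee_pos: [0.4346, -0.1794, 0.3374]
eef_rot: [-3.141, 0.001, 0.299]
force: [-0.6, -0.2, -0.3]
grip_width: 0.0473
grip_force: 0.0
(array([ 0.4345, -0.1793,  0.157 ]), array([-3.141e+00,  1.000e-03,  2.990e-01])) [3.118, -2.497, 0.696, -0.0, 0.001, 0.002]
[292.43415013 166.06388096] [295.15509235 131.98225268] [ 0.499 -0.16   0.317]
```

View pics/w1.png

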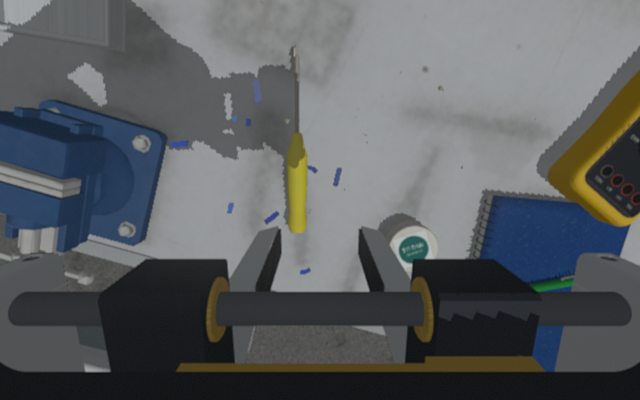

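The wrist view shows the driver handle from (296,135) to (298,232), its tip at (295,47), and the tin well clear at (413,245). I'll refine from here.

```bash
cat >>h.py <<'E'
def handle(c,z=.012,box=(0,0,640,400)):
    hsv=cv2.cvtColor(c["img"],cv2.COLOR_BGR2HSV); m=cv2.inRange(hsv,(22,110,60),(36,255,255))
    k=np.zeros_like(m); k[box[1]:box[3],box[0]:box[2]]=1; p=cv2.findNonZero(m*k)[:,0].astype(float)
    W=np.array([ray(c,q,z) for q in p]); mu=W.mean(0); v=np.linalg.svd(W-mu)[2][0]; v*=np.sign(v[0]); s=(W-mu)@v
    return mu,v,np.arctan2(v[1],v[0]),s.min(),s.max()
E
python3 - <<'E'
from h import *
c=ctrl.camera("wrist"); mu,v,y,a,b=handle(c,.014,(250,90,340,240)); print(mu,y,a,b,"tip",ray(c,(295,47),.01))
g=mu+v*((a+b)/2+.02); print(g,row([g[0],g[1],.05],y),row([g[0],g[1],.016],y))
t=ray(c,(413,245),.022); print("tin",t)
E
```

```text
[ 0.44000832 -0.15480183  0.014     ] 0.287636470643629 -0.04923893558110704 0.05002749720080813 tip [ 0.56018529 -0.11917266  0.01      ]
[ 0.45956475 -0.14901624  0.014     ] [3.38, -2.291, 10.73, 0.0, 0.0, 0.008] [3.38, -2.292, 14.13, 0.0, 0.0, 0.008]
tin [ 0.41578672 -0.28563162  0.022     ]
```

```bash
python3 -m jog '[[3.38,-2.3,4,0,0,0],[3.38,-2.3,9,0,0,-0.011],[3.38,-2.3,12,0,0,-0.011],[3.38,-2.3,13.6,0,0,-0.011],[3.38,-2.3,13.6,0,0,-0.011],[3.38,-2.3,13.6,0,0,-0.011]]' && python3 -m jog '[[0,0,0,0,0,0],[0,0,0,0,0,0],[0,0,0,0,0,0],[0,0,0,0,0,0],[0,0,0,0,0,0],[0,0,0,0,0,0]]' 0 50;  python3 - <<'E'
from h import *
print(grasp())
E
```

```text
time_s: 1.9
ee_pos: [0.4594, -0.1495, 0.2015]
eef_rot: [-3.142, 0.0, 0.305]
force: [0.1, -0.3, 0.0]
grip_width: 0.047
grip_force: 0.0
time_s: 2.5
ee_pos: [0.4599, -0.1482, 0.2017]
eef_rot: [3.141, -0.0, 0.308]
force: [-0.7, -1.6, 3.1]
grip_width: 0.0189
grip_force: 49.9
(array([ 0.4599, -0.1483,  0.0213]), array([ 3.141, -0.   ,  0.308]))
```

```bash
python3 -m jog '[[0,0,-4,0,0,0],[0,0,-9,0,0,0],[0,0,-14,0,0,0],[0,0,-19,0,0,0],[0,0,-23,0,0,0],[0,0,-23,0,0,0],[0,0,-23,0,0,0]]';  python3 - <<'E'
from h import *
Y=.518; d=np.array([np.cos(Y),np.sin(Y)]); o=np.array([.5424,.3304])
p=o+d*-.225; print(p,row([*p,.25],Y))
E
```

```text
time_s: 3.2
ee_pos: [0.4597, -0.148, 0.4315]
eef_rot: [3.141, -0.001, 0.308]
force: [-0.0, -0.3, -2.0]
grip_width: 0.019
grip_force: 49.9
[0.34691748 0.21899271] [0.375, -38.394, 0.1, 0.0, -0.001, -0.21]
```

```bash
python3 -m jog '[[0.4,-4.5,0.1,0,0,0],[0.4,-9.5,0.1,0,0,0],[0.4,-14,0.1,0,0,0],[0.4,-19,0.1,0,0,0],[0.4,-24,0.1,0,0,-0.05],[0.4,-29,0.1,0,0,-0.1],[0.4,-34,0.1,0,0,-0.16],[0.4,-38.4,0.1,0,0,-0.21]]'; python3 -m jog '[[0,0,0,0,0,0],[0,0,0,0,0,0],[0,0,0,0,0,0],[0,0,0,0,0,0]]'; python3 - <<'E'
from h import *
print(grasp())
c=ctrl.camera("wrist"); cv2.imwrite("pics/w2.png",c["img"])
Y=.518
for X in[(-.091,0,.086),(-.082,-.031,.086),(-.082,.031,.086)]: print(pix(c,np.array([.5424,.3304,0])+Ro.from_euler("z",Y).apply(X)))
E
```

```text
time_s: 4.0
ee_pos: [0.3461, 0.221, 0.429]
eef_rot: [-3.141, 0.003, 0.521]
force: [0.7, -0.4, -0.5]
grip_width: 0.019
grip_force: 49.9
time_s: 4.4
ee_pos: [0.3478, 0.2181, 0.4301]
eef_rot: [3.142, 0.001, 0.516]
force: [0.7, -0.4, -0.1]
grip_width: 0.0191
grip_force: 49.9
(array([0.3477, 0.218 , 0.2497]), array([3.142e+00, 1.000e-03, 5.160e-01]))
[317.06481984  56.21626792]
[349.4205297   45.95555669]
[284.61820426  46.11610796]
```

View pics/w2.png

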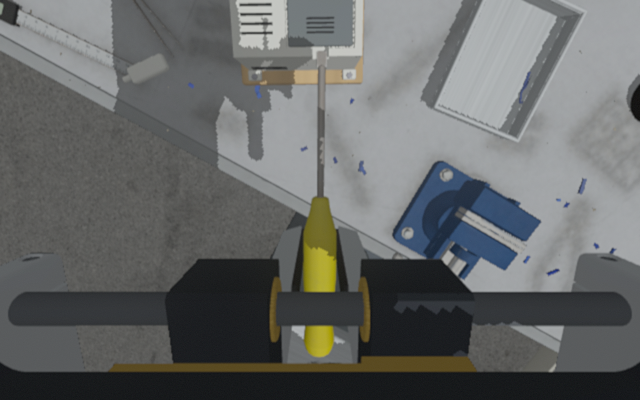

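The driver is held straight, with its tip at about (322,65). The unit's front end is at the top of the picture, with the cover edges at about 287 and 354. I'll zoom in there.

```bash
python3 - <<'E'
from h import *
c=ctrl.camera("wrist"); crop(c,225,0,375,110,5,"w3.png")
p,_=grasp(); R=Ro.from_euler("xyz",ctrl.get_obs()["eef_rot"])
for d in(.0,.1,.105): print(pix(c,p+R.apply([d,0,.011])))
E
```

```text
[318.51942175 245.30191423]
[318.29358439  61.39239405]
[318.28053192  50.76317944]
```

View pics/w3.png

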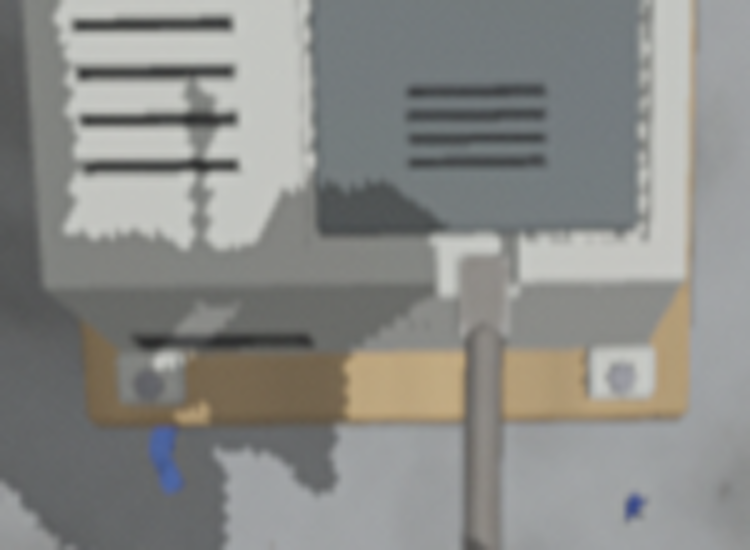

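```bash
python3 - <<'E'
from h import *
c=ctrl.camera("wrist"); g,_=grasp(); Y=.516
f=lambda u,v,z:ray(c,(225+(u+.5)/5-.5,(v+.5)/5-.5),z)
U=lambda X:Ro.from_euler("z",-Y).apply(X)
tip=f(483,325,g[2]-.011); print("tip rel grasp in tool",U(tip-g))
L=f(318,233,.086);Rr=f(636,230,.086); print("cover corners",L,Rr,np.linalg.norm(L-Rr)); e=L-Rr; print("yaw",np.arctan2(e[1],e[0])-np.pi/2)
F1,F2=f(42,289,.086),f(688,283,.086); print("face",F1,F2,np.linalg.norm(F1-F2)); e=F1-F2; print("yaw",np.arctan2(e[1],e[0])-np.pi/2)
n1,n2=f(435,290,.086),f(518,290,.086); n=(n1+n2)/2; print("notch",n, np.linalg.norm(n1-n2))
m=(L+Rr)/2; print("mid",m,"old model front mid",np.array([.5424,.3304])-.082*np.array([np.cos(.518),np.sin(.518)]))
print("notch - tip (unit axes)",U(n-tip),"mid-grasp",U(m-g))
E
```

```text
tip rel grasp in tool [ 0.09847631 -0.00146951 -0.011     ]
cover corners [0.45757858 0.3140364  0.086     ] [0.48808881 0.2613099  0.086     ] 0.06091763329706972
yaw 0.5245736829894816
face [0.42255826 0.35567807 0.086     ] [0.48499024 0.2477557  0.086     ] 0.12467955463541663
yaw 0.5244528812065958
notch [0.46377068 0.28264156 0.086     ] 0.016028891484354223
mid [0.47283369 0.28767315 0.086     ] old model front mid [0.47115748 0.28979823]
notch - tip (unit axes) [ 0.03422838  0.00016394 -0.1531    ] mid-grasp [ 0.14307031 -0.00140083 -0.1641    ]
```

```bash
python3 -m jog '[[1.4,0.03,4,0,0,-0.006],[1.4,0.03,8.5,0,0,-0.006],[1.4,0.03,12,0,0,-0.006],[1.4,0.03,15,0,0,-0.006],[1.4,0.03,16.04,0,0,-0.006],[1.4,0.03,16.04,0,0,-0.006],[1.4,0.03,16.04,0,0,-0.006]]'; python3 - <<'E'
from h import *
g,r=grasp(); print(g,r)
c=ctrl.camera("wrist"); a=cv2.resize(c["img"][0:130,240:400],None,fx=4,fy=4,interpolation=cv2.INTER_CUBIC)
s=ctrl.camera("scene"); n=np.array([.4638,.2826,.078]); u,v=pix(s,n).astype(int); print(u,v,pix(s,n))
b=cv2.resize(s["img"][v-40:v+40,u-60:u+40],None,fx=6.4,fy=6.4,interpolation=cv2.INTER_CUBIC)
cv2.imwrite("pics/w4.png",a); cv2.imwrite("pics/s4.png",b)
# tip: where expected in both
R=Ro.from_euler("xyz",ctrl.get_obs()["eef_rot"]); t=g+R.apply([.0985,.0015,.0113]); print("tip est",t,pix(c,t),pix(s,t), "notch wrist",pix(c,n))
E
```

```text
time_s: 5.25
ee_pos: [0.3601, 0.2257, 0.2714]
eef_rot: [3.142, -0.002, 0.523]
force: [0.1, 0.8, -0.9]
grip_width: 0.019
grip_force: 49.9
[0.3604 0.2259 0.091 ] [ 3.142e+00 -2.000e-03  5.230e-01]
289 231 [289.85429906 231.96455986]
tip est [0.44647416 0.2738717  0.07994806] [321.42047913  64.70192834] [296.28800506 232.37421593] notch wrist [323.616611    24.21250679]
```

View pics/s4.png

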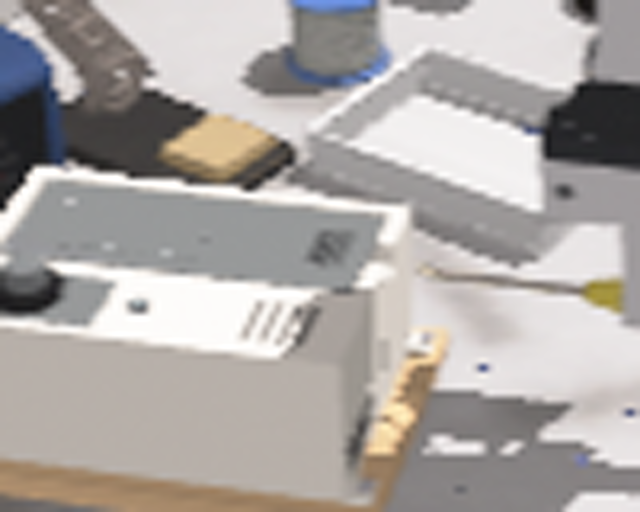

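View pics/w4.png

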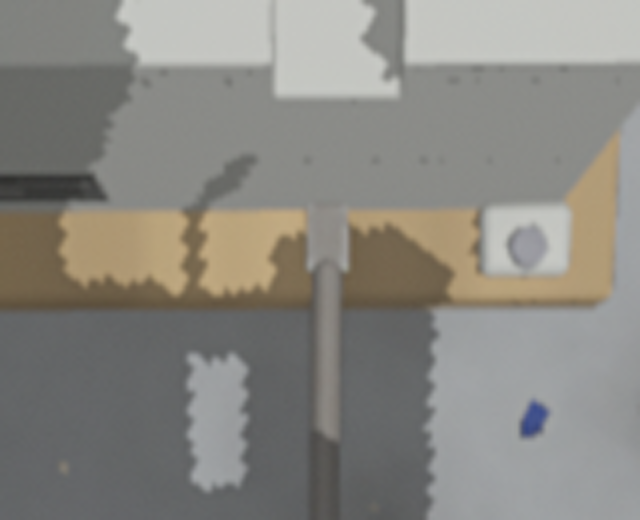

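The scene view shows the tip level with the notch at (425,270). In the wrist view the shank sits about 1 mm left of the notch's centre, at 328 against 337. I'll correct that and insert.

```bash
python3 -m jog '[[0,0.1,0,0,0,0],[1,0.1,0,0,0,0],[1.8,0.1,0,0,0,0],[2.2,0.1,0,0,0,0],[2.6,0.1,0,0,0,0],[2.6,0.1,0,0,0,0]]';python3 - <<'E'
from h import *
print(grasp())
E
python3 -m jog '[[0.5,0,0,0,0,0],[1,0,0,0,0,0],[1,0,0,0,0,0]]';python3 - <<'E'
from h import *
print(grasp())
E
```

```text
time_s: 5.95
ee_pos: [0.383, 0.238, 0.27]
eef_rot: [-3.142, 0.0, 0.524]
force: [0.3, -0.5, -1.0]
grip_width: 0.019
grip_force: 49.9
(array([0.383 , 0.238 , 0.0896]), array([-3.142,  0.   ,  0.524]))
time_s: 6.25
ee_pos: [0.3918, 0.243, 0.2702]
eef_rot: [3.142, -0.0, 0.524]
force: [0.2, -0.1, -0.0]
grip_width: 0.0195
grip_force: 49.9
(array([0.3918, 0.2431, 0.0898]), array([ 3.142, -0.   ,  0.524]))
```

```bash
python3 -m jog '[[0.8,0,0,0,0,0],[1.4,0,0,0,0,0],[1.8,0,0,0,0,0],[1.8,0,0,0,0,0],[1.8,0,0,0,0,0]]' - 60;python3 - <<'E'
from h import *
print(grasp())
E
python3 -m jog '[[0,0,0.2,0,0,0],[-0.94,0,0.5,0,0.05,0],[-1.88,0,0.94,0,0.1,0],[-1.88,0,0.94,0,0.1,0]]';python3 - <<'E'
from h import *
print(grasp())
E
```

```text
time_s: 6.75
ee_pos: [0.4069, 0.2518, 0.27]
eef_rot: [-3.142, 0.0, 0.524]
force: [-0.2, -0.8, 0.3]
grip_width: 0.0189
grip_force: 59.9
(array([0.4068, 0.2518, 0.0896]), array([-3.142,  0.   ,  0.524]))
time_s: 7.15
ee_pos: [0.3898, 0.242, 0.2603]
eef_rot: [-3.142, -0.099, 0.524]
force: [0.5, -0.1, -0.3]
grip_width: 0.0187
grip_force: 59.9
(array([0.4053, 0.251 , 0.0808]), array([-3.142, -0.099,  0.524]))
```

```bash
python3 -m jog '[[-0.94,0,0.36,0,0.05,0],[-1.88,0,0.74,0,0.1,0],[-1.88,0,0.74,0,0.1,0]]'; python3 -m jog '[[-0.94,0,0.36,0,0.05,0],[-1.88,0,0.74,0,0.1,0],[-1.88,0,0.74,0,0.1,0],[-1.88,0,0.74,0,0.1,0]]';python3 - <<'E'
from h import *
print(grasp())
E
python3 -m jog '[[-0.94,0,0.36,0,0.05,0],[-0.94,0,0.36,0,0.05,0],[-0.94,0,0.36,0,0.05,0]]'
python3 - <<'E'
from h import *
print(grasp())
s=ctrl.camera("scene");t=ctrl.camera("top");w=ctrl.camera("wrist")
cr=lambda i,x,y,a,b,f:cv2.resize(i[y:y+b,x:x+a],None,fx=f,fy=f,interpolation=cv2.INTER_CUBIC)
cv2.imwrite("pics/m5.png",np.hstack([cr(s["img"],215,205,80,80,5),cr(w["img"],240,0,100,100,4)]))
E
```

```text
time_s: 7.45
ee_pos: [0.3746, 0.2332, 0.2512]
eef_rot: [-3.141, -0.198, 0.524]
force: [1.5, 0.3, -3.3]
grip_width: 0.0194
grip_force: 59.9
time_s: 7.85
ee_pos: [0.3609, 0.2252, 0.2409]
eef_rot: [-3.142, -0.297, 0.524]
force: [-0.2, 0.2, -1.8]
grip_width: 0.0188
grip_force: 59.9
(array([0.4067, 0.2517, 0.0684]), array([-3.142, -0.297,  0.524]))
time_s: 8.15
ee_pos: [0.3541, 0.2213, 0.2349]
eef_rot: [-3.142, -0.349, 0.524]
force: [-1.0, 1.2, -0.9]
grip_width: 0.0191
grip_force: 59.9
(array([0.4075, 0.2521, 0.0653]), array([-3.142, -0.349,  0.524]))
```

View pics/m5.png

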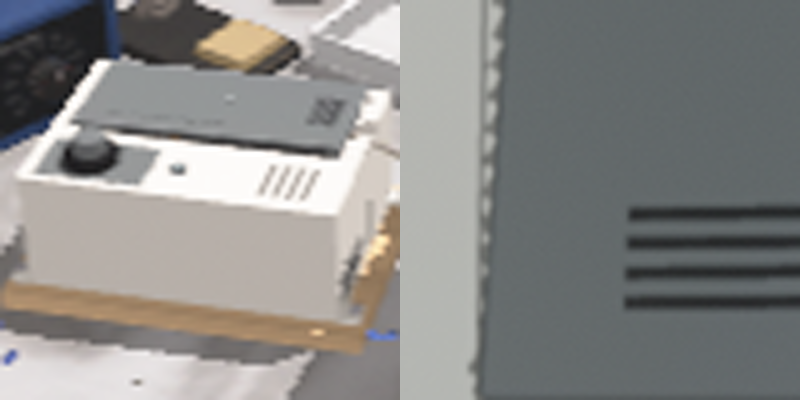

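The scene crop shows the cover's front end raised, with the plate's edge at (340,150) proud of the top. I'll level the driver and withdraw it.

```bash
python3 -m jog '[[1.94,0,-0.54,0,-0.1,0],[3.94,0,-0.9,0,-0.2,0],[5.95,0,-1.05,0,-0.3,0],[6.96,0,-1.05,0,-0.35,0],[6.96,0,-1.05,0,-0.35,0],[6.96,0,-1.05,0,-0.35,0]]';python3 - <<'E'
from h import *
print(grasp())
E
python3 -m jog '[[-1.5,0,-0.1,0,0,0],[-3.5,0,-0.1,0,0,0],[-5.5,0,-0.1,0,0,0],[-7.5,0,-0.1,0,0,0],[-7.5,0,-5,0,0,0],[-7.5,0,-10,0,0,0],[-7.5,0,-14,0,0,0],[-7.5,0,-14,0,0,0]]'
python3 - <<'E'
from h import *
print(grasp())
w=ctrl.camera("wrist"); cv2.imwrite("pics/w6.png",w["img"])
E
```

```text
time_s: 8.9
ee_pos: [0.4068, 0.2518, 0.2678]
eef_rot: [-3.142, -0.001, 0.524]
force: [-0.0, -0.2, -1.7]
grip_width: 0.019
grip_force: 59.9
(array([0.4069, 0.2518, 0.0874]), array([-3.142e+00, -1.000e-03,  5.240e-01]))
time_s: 9.7
ee_pos: [0.3417, 0.2142, 0.4125]
eef_rot: [3.141, -0.009, 0.524]
force: [0.3, 0.6, -0.4]
grip_width: 0.019
grip_force: 59.9
(array([0.3432, 0.215 , 0.2321]), array([ 3.141, -0.009,  0.524]))
```

View pics/w6.png

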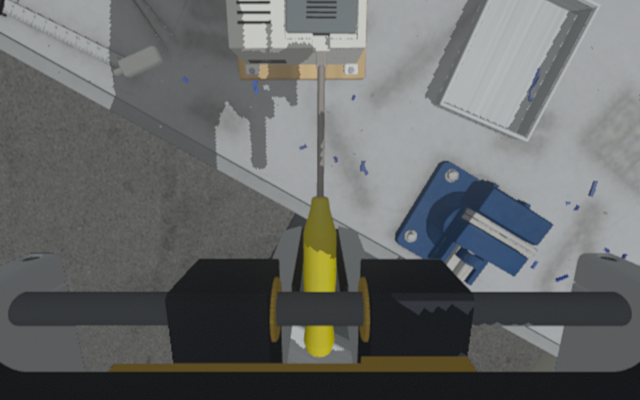

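The wrist view shows the driver still straight in the grip, and the vise and tray undisturbed. I'll lay the driver back on its original free spot.

```bash
python3 - <<'E'
from h import *
print(row([.46,-.149,.25],.3))
c=ctrl.camera("top")
for n,p,z in[("tape",(377,160),.01),("cab",(430,147),0),("cab2",(475,147),0),("note",(472,220),0),("tin",(449,245),.022),("tray corners",(279,157),.026),("",(322,154),.026),("",(328,207),.026),("",(286,212),.026)]: print(n,ray(c,p,z).round(3))
E
```

```text
[-7.9, 37.366, -2.112, -0.0, -0.005, 0.224]
tape [ 0.645 -0.096  0.01 ]
cab [ 0.686 -0.246  0.   ]
cab2 [ 0.687 -0.373  0.   ]
note [ 0.482 -0.355  0.   ]
tin [ 0.413 -0.282  0.022]
tray corners [0.648 0.172 0.026]
 [0.657 0.056 0.026]
 [0.512 0.04  0.026]
 [0.498 0.152 0.026]
```

```bash
python3 -m jog '[[-1,4.5,-2.1,0,0,0],[-2,9.4,-2.1,0,0,0],[-3,14.2,-2.1,0,0,0.05],[-4,19,-2.1,0,0,0.1],[-5,24,-2.1,0,0,0.15],[-6,29,-2.1,0,0,0.2],[-7,33.5,-2.1,0,0,0.224],[-7.9,37.4,-2.1,0,0,0.224]]'; python3 -m jog '[[0,0,4,0,0,0],[0,0,9,0,0,0],[0,0,13,0,0,0],[0,0,17,0,0,0],[0,0,20,0,0,0],[0,0,20,0,0,0],[0,0,20,0,0,0]]';python3 - <<'E'
from h import *
print(grasp())
E
```

```text
time_s: 10.6
ee_pos: [0.4608, -0.1515, 0.4268]
eef_rot: [-3.14, 0.002, 0.298]
force: [-0.4, 1.3, 0.0]
grip_width: 0.0192
grip_force: 59.9
time_s: 11.3
ee_pos: [0.4605, -0.1489, 0.2287]
eef_rot: [-3.14, 0.001, 0.3]
force: [0.7, -0.5, -0.5]
grip_width: 0.019
grip_force: 59.9
(array([ 0.4602, -0.1488,  0.0483]), array([-3.14e+00,  1.00e-03,  3.00e-01]))
```

```bash
python3 -m jog '[[0,0,1.3,0,0,0],[0,0,2.65,0,0,0],[0,0,2.65,0,0,0],[0,0,2.65,0,0,0]]'; python3 -m jog '[[0,0,0,0,0,0],[0,0,0,0,0,0],[0,0,0,0,0,0]]' 50; python3 -m jog '[[0,0,-5,0,0,0],[0,0,-10,0,0,0],[0,0,-15,0,0,0],[0,0,-20,0,0,0],[0,0,-21,0,0,0]]' 100; python3 - <<'E'
from h import *
Y=.522; o=np.array([.5433,.3284]); d=np.array([np.cos(Y),np.sin(Y)])
print(grasp(),row([*(o-.12*d),.22],Y))
c=ctrl.camera("top"); print("driver",[np.round(q,3) for q in handle(c,.014,(380,180,420,262))])
E
```

```text
time_s: 11.7
ee_pos: [0.4607, -0.149, 0.2025]
eef_rot: [-3.141, 0.0, 0.3]
force: [0.1, -0.4, -0.1]
grip_width: 0.0192
grip_force: 60.0
time_s: 12.0
ee_pos: [0.4608, -0.149, 0.2028]
eef_rot: [3.141, -0.0, 0.3]
force: [-0.3, 0.2, 0.9]
grip_width: 0.0396
grip_force: 0.0
time_s: 12.5
ee_pos: [0.4606, -0.1489, 0.4183]
eef_rot: [3.136, -0.007, 0.3]
force: [-0.5, -0.1, 0.4]
grip_width: 0.0794
grip_force: 0.0
(array([ 0.4621, -0.1495,  0.2379]), array([ 3.136, -0.007,  0.3  ])) [10.281, -40.526, 1.634, 0.006, -0.006, -0.222]
driver [array([ 0.414, -0.161,  0.014]), array([ 0.978, -0.21 ,  0.   ]), np.float64(-0.212), np.float64(-0.012), np.float64(0.01)]
```

```bash
python3 -m jog '[[1.2,-4.7,1.2,0,0,0],[2.4,-9.5,1.2,0,0,0],[3.6,-14.2,1.2,0,0,0],[4.8,-19,1.2,0,0,-0.05],[6,-24,1.2,0,0,-0.1],[7.3,-29,1.2,0,0,-0.15],[8.8,-35,1.2,0,0,-0.2],[10.3,-40.5,1.2,0,0,-0.222]]';python3 -m jog '[[0,0,0,0,0,0],[0,0,0,0,0,0],[0,0,0,0,0,0],[0,0,0,0,0,0]]'; python3 - <<'E'
from h import *
c=ctrl.camera("wrist"); print(grasp())
cv2.imwrite("pics/w7.png",c["img"])
Y=.522; o=np.array([.5433,.3284,0])
for n,X in dict(fr=(-.082,-.031,.095),fl=(-.082,.031,.095),rr=(.082,-.031,.086),rl=(.082,.031,.086),but=(.054,.06,.104)).items(): print(n,pix(c,o+Ro.from_euler("z",Y).apply(X)).round(1))
t=ctrl.camera("top"); print("driver",[np.round(q,3) for q in handle(t,.014,(380,180,420,262))])
E
```

```text
time_s: 13.35
ee_pos: [0.4397, 0.2485, 0.399]
eef_rot: [-3.141, 0.002, 0.524]
force: [0.6, -0.7, -0.4]
grip_width: 0.094
grip_force: 0.0
time_s: 13.75
ee_pos: [0.4407, 0.2453, 0.4002]
eef_rot: [3.142, 0.001, 0.52]
force: [-0.6, 0.2, 0.7]
grip_width: 0.0941
grip_force: 0.0
(array([0.4406, 0.2453, 0.22  ]), array([3.142, 0.   , 0.52 ]))
fr [329.8 148.6]
fl [261.4 148.8]
rr [330.5 -56.9]
rl [254.  -56.8]
but [213.8 -27.9]
driver [array([ 0.439, -0.153,  0.014]), array([ 0.953,  0.304, -0.   ]), np.float64(0.309), np.float64(-0.044), np.float64(0.049)]
```

View pics/w7.png

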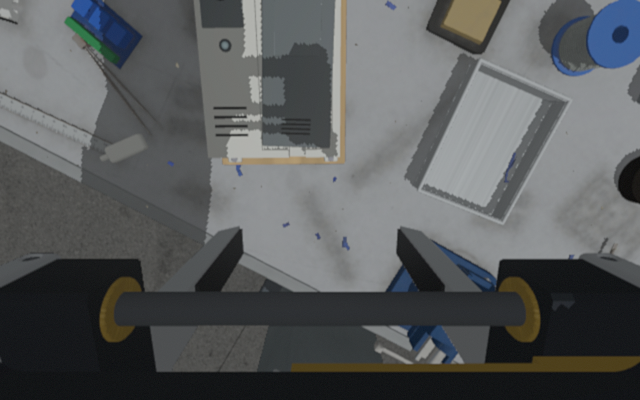

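The wrist view shows the cover's front edge at row ~147, columns 262–332, close to the prediction of 261–330. The gripper isn't centred on it yet because the last row didn't complete.

```bash
python3 - <<'E'
from h import *
Y=.522; o=np.array([.5433,.3284,0]); 
for z in(.13,.1071):
  p=o+Ro.from_euler("z",Y).apply([-.069,-.0007,z]); print(p,row(p,Y))
E
```

```text
[0.4838382 0.2933888 0.13     ] [6.129, -2.011, 9.014, 0.0, -0.0, -0.002]
[0.4838382 0.2933888 0.1071   ] [6.129, -2.011, 11.304, 0.0, -0.0, -0.002]
```

```bash
python3 -m jog '[[3,-1,3,0,0,0],[6.1,-2,5,0,0,0],[6.1,-2,8,0,0,0],[6.1,-2,9.5,0,0,0],[6.1,-2,10.5,0,0,0],[6.1,-2,11.3,0,0,0],[6.1,-2,11.3,0,0,0],[6.1,-2,11.3,0,0,0]]'; python3 -m jog '[[0,0,0,0,0,0],[0,0,0,0,0,0],[0,0,0,0,0,0],[0,0,0,0,0,0],[0,0,0,0,0,0],[0,0,0,0,0,0]]' 50 40; python3 - <<'E'
from h import *
print(grasp())
E
```

```text
time_s: 14.65
ee_pos: [0.4834, 0.2941, 0.2884]
eef_rot: [3.142, -0.001, 0.522]
force: [0.1, -0.8, 1.1]
grip_width: 0.0939
grip_force: 0.0
time_s: 15.25
ee_pos: [0.4833, 0.2942, 0.2876]
eef_rot: [3.142, -0.0, 0.522]
force: [0.4, -1.0, 1.0]
grip_width: 0.0613
grip_force: 39.9
(array([0.4833, 0.2942, 0.1072]), array([ 3.142, -0.   ,  0.522]))
```

```bash
python3 -m jog '[[0,0,-0.5,0,0,0],[0,0,-1,0,0,0],[0,0,-1.5,0,0,0],[0,0,-2,0,0,0],[0,0,-2.5,0,0,0],[0,0,-3,0,0,0],[0,0,-3,0,0,0]]' - 50; python3 -m jog '[[0,0,-4,0,0,0],[0,0,-8,0,0,0],[0,0,-12,0,0,0],[0,0,-14,0,0,0],[0,0,-14,0,0,0],[0,0,-14,0,0,0]]'; python3 - <<'E'
from h import *
g,r=grasp(); print(g,r)
s=ctrl.camera("scene"); t=ctrl.camera("top"); w=ctrl.camera("wrist")
cr=lambda i,x,y,a,b,f:cv2.resize(i[y:y+b,x:x+a],None,fx=f,fy=f,interpolation=cv2.INTER_CUBIC)
cv2.imwrite("pics/m8.png",np.vstack([np.hstack([cr(s["img"],190,150,140,140,2.85),cr(t["img"],150,130,100,100,3.99)]),cr(w["img"],160,0,320,80,2.49)[:, :798]]))
print(row([.485,-.255,g[2]],0))
E
```

```text
time_s: 15.95
ee_pos: [0.4834, 0.2942, 0.3184]
eef_rot: [3.142, -0.001, 0.522]
force: [0.7, 0.1, -0.3]
grip_width: 0.0604
grip_force: 49.9
time_s: 16.55
ee_pos: [0.4832, 0.2941, 0.4565]
eef_rot: [-3.142, 0.001, 0.522]
force: [0.4, -0.3, -1.0]
grip_width: 0.0602
grip_force: 49.9
[0.4831 0.294  0.2761] [-3.142e+00  1.000e-03  5.220e-01]Traceback (most recent call last):
  File "<stdin>", line 5, in <module>
    return _nx.concatenate(arrs, 0, dtype=dtype, casting=casting)
           ~~~~~~~~~~~~~~~^^^^^^^^^^^^^^^^^^^^^^^^^^^^^^^^^^^^^^^
ValueError: all the input array dimensions except for the concatenation axis must match exactly, but along dimension 1, the array at index 0 has size 798 and the array at index 1 has size 797
```

```bash
python3 - <<'E'
from h import *
g,r=grasp()
s=ctrl.camera("scene"); t=ctrl.camera("top")
cv2.imwrite("pics/m8.png",np.hstack([cv2.resize(s["img"][140:300,180:340],(400,400)),cv2.resize(t["img"][130:230,150:250],(400,400))]))
print(row([.485,-.255,g[2]],0))
E
```

```text
[-27.233, 47.695, 0.104, 0.0, 0.002, 0.522]
```

View pics/m8.png

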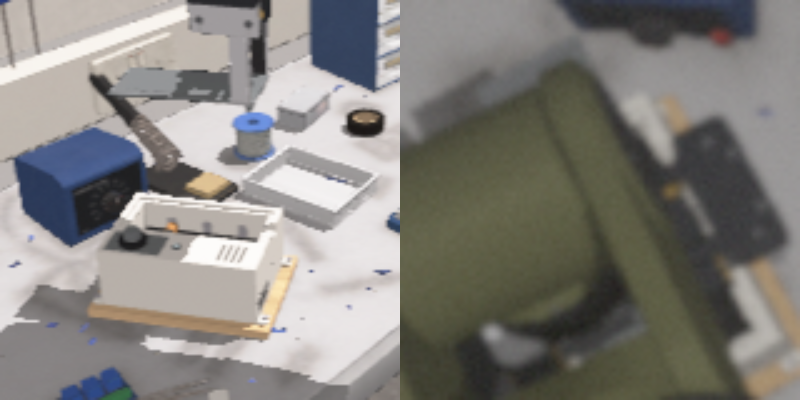

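The cover is held level above the opened unit in the scene crop at (165,85). I'll carry it to the free bench spot right of the driver.

```bash
python3 -m jog '[[-2.4,4.2,0,0,0,0],[-4.8,8.4,0,0,0,0.05],[-7.2,12.6,0,0,0,0.12],[-9.6,16.8,0,0,0,0.2],[-12,21,0,0,0,0.27],[-14.4,25.2,0,0,0,0.34],[-16.8,29.4,0,0,0,0.4],[-19.2,33.6,0,0,0,0.46]]'; python3 -m jog '[[0,0,0,0,0,0.06],[0,0,0,0,0,0.06],[0,0,0,0,0,0.06]]' ;python3 - <<'E'
from h import *
print(grasp(),row([.485,-.255,.1],0),row([.485,-.255,.036],0))
E
```

```text
time_s: 17.6
ee_pos: [0.4839, -0.0948, 0.4572]
eef_rot: [-3.141, 0.0, 0.059]
force: [-0.0, 0.1, -0.2]
grip_width: 0.0605
grip_force: 49.9
time_s: 17.9
ee_pos: [0.4844, -0.0924, 0.4572]
eef_rot: [-3.141, 0.001, 0.004]
force: [-0.6, -0.8, -0.4]
grip_width: 0.0608
grip_force: 49.9
(array([ 0.4843, -0.0924,  0.2768]), array([-3.141e+00,  1.000e-03,  4.000e-03])) [0.01, 16.263, 17.679, -0.0, 0.001, 0.004] [0.013, 16.265, 24.079, -0.0, 0.001, 0.004]
```

```bash
python3 -m jog '[[0,4.5,0,0,0,0],[0,9,2,0,0,0],[0,13.5,4,0,0,0],[0,16.3,7,0,0,0],[0,16.3,12,0,0,0],[0,16.3,16.5,0,0,0],[0,16.3,20.5,0,0,0],[0,16.3,23,0,0,0]]'; python3 -m jog '[[0,0,0.5,0,0,0],[0,0,1,0,0,0],[0,0,1.3,0,0,0],[0,0,1.3,0,0,0],[0,0,1.3,0,0,0]]' ;python3 - <<'E'
from h import *
print(grasp())
E
```

```text
time_s: 18.7
ee_pos: [0.4845, -0.2543, 0.2245]
eef_rot: [-3.14, 0.003, 0.005]
force: [-0.5, 0.3, -0.8]
grip_width: 0.0605
grip_force: 49.9
time_s: 19.2
ee_pos: [0.4848, -0.2558, 0.2156]
eef_rot: [3.141, -0.001, 0.002]
force: [1.1, 0.0, -0.6]
grip_width: 0.0609
grip_force: 49.9
(array([ 0.4851, -0.256 ,  0.0352]), array([ 3.141e+00, -1.000e-03,  2.000e-03]))
```

```bash
python3 -m jog '[[0,0,0.3,0,0,0],[0,0,0.5,0,0,0],[0,0,0.5,0,0,0],[0,0,0.5,0,0,0]]'; python3 -m jog '[[0,0,0,0,0,0],[0,0,0,0,0,0],[0,0,0,0,0,0],[0,0,0,0,0,0],[0,0,0,0,0,0]]' 100; python3 -m jog '[[0,0,-4,0,0,0],[0,0,-9,0,0,0],[0,0,-14,0,0,0],[0,0,-19,0,0,0],[0,0,-23,0,0,0]]' 50;python3 - <<'E'
from h import *
Y=.522; o=np.array([.5433,.3284,0]); p=o+Ro.from_euler("z",Y).apply([-.11,0,.25]); print(grasp(),row(p,Y))
w=ctrl.camera("wrist"); cv2.imwrite("pics/w9.png",w["img"])
hsv=cv2.cvtColor(w["img"],cv2.COLOR_BGR2HSV); q=pix(w,[.5495,-.256,.016]); print(q, hsv[int(q[1]),int(q[0])])
for n,X in dict(fl=(.485-.013,-.225,.016),fr=(.472,-.287,.016),rl=(.636,-.225,.016),rr=(.636,-.287,.016)).items(): print(n,pix(w,X))
E
```

```text
time_s: 19.6
ee_pos: [0.4847, -0.256, 0.2104]
eef_rot: [3.141, -0.001, 0.002]
force: [-2.5, 0.7, 8.0]
grip_width: 0.0608
grip_force: 49.9
time_s: 20.1
ee_pos: [0.4846, -0.2558, 0.2095]
eef_rot: [-3.141, 0.0, 0.002]
force: [-0.6, 0.3, 0.6]
grip_width: 0.0933
grip_force: 0.0
time_s: 20.6
ee_pos: [0.4842, -0.2555, 0.4428]
eef_rot: [3.14, -0.002, 0.002]
force: [-0.3, -1.0, -0.8]
grip_width: 0.0573
grip_force: 0.0
(array([ 0.4846, -0.2558,  0.2624]), array([ 3.14e+00, -2.00e-03,  2.00e-03])) [-3.532, -52.918, 1.167, 0.002, -0.002, -0.52]
[318.80332804 130.04974496] [ 93  19 123]
fl [295.48438353 189.6973789 ]
fr [341.98624983 189.74048304]
rl [293.28217278  56.68930952]
rr [344.46403264  56.80782399]
```

```bash
python3 -m jog '[[-0.3,-4.9,0,0,0,0],[-0.6,-9.8,0,0,0,-0.05],[-0.9,-14.7,0,0,0,-0.1],[-1.2,-19.6,0,0,0,-0.15],[-1.6,-24.5,0,0,0,-0.2],[-2,-29.4,0,0,0,-0.25],[-2.3,-34.3,0,0,0,-0.3],[-2.5,-38.5,0,0,0,-0.35]]'; python3 - <<'E'
from h import *
Y=.522; o=np.array([.5433,.3284,0]); p=o+Ro.from_euler("z",Y).apply([-.11,0,.26]); print(grasp(),row(p,Y))
E
```

```text
time_s: 21.45
ee_pos: [0.4582, 0.1314, 0.4395]
eef_rot: [-3.142, -0.0, 0.354]
force: [-0.3, -0.7, 0.2]
grip_width: 0.0469
grip_force: 0.0
(array([0.4582, 0.1314, 0.2591]), array([-3.142, -0.   ,  0.354])) [3.974, -13.692, -0.091, -0.0, -0.0, -0.168]
```

```bash
python3 -m jog '[[1.3,-4.5,0,0,0,-0.08],[2.6,-9,0,0,0,-0.168],[4,-13.6,0,0,0,-0.168],[4,-13.6,0,0,0,-0.168],[4,-13.6,0,0,0,-0.168],[4,-13.6,0,0,0,-0.168]]'; python3 - <<'E'
from h import *
print(grasp()); c=ctrl.camera("wrist")
Y=.522; o=np.array([.5433,.3284,0])
for x in(-.044,0,.044): print(pix(c,o+Ro.from_euler("z",Y).apply([x,0,.06])).round(1))
cv2.imwrite("pics/w10.png",cv2.resize(c["img"][0:240,140:460],None,fx=2.5,fy=2.5,interpolation=cv2.INTER_CUBIC))
t=ctrl.camera("top"); m=cv2.inRange(cv2.cvtColor(t["img"],cv2.COLOR_BGR2HSV),(85,10,60),(110,60,135)); m[:,:400]=0;m[:,470:]=0;m[:150]=0;m[235:]=0
k=cv2.findContours(cv2.morphologyEx(m,cv2.MORPH_OPEN,np.ones((3,3))),0,2)[0]
for q in k:
  if cv2.contourArea(q)>200: r=cv2.minAreaRect(q); print(r,ray(t,r[0],.016),[ray(t,b,.016).round(3).tolist() for b in cv2.boxPoints(r)])
print("driver",[np.round(q,3) for q in handle(t,.014,(380,180,420,262))])
E
```

```text
time_s: 22.05
ee_pos: [0.4498, 0.2698, 0.4394]
eef_rot: [3.141, 0.0, 0.519]
force: [0.7, -0.3, 0.2]
grip_width: 0.047
grip_force: 0.0
(array([0.4497, 0.2698, 0.259 ]), array([3.141, 0.   , 0.519]))
[314.8 128.2]
[314.6  86.8]
[314.3  42.8]
driver [array([ 0.402, -0.136,  0.014]), array([0.945, 0.327, 0.   ]), np.float64(0.333), np.float64(-0.034), np.float64(0.037)]
```

View pics/w10.png

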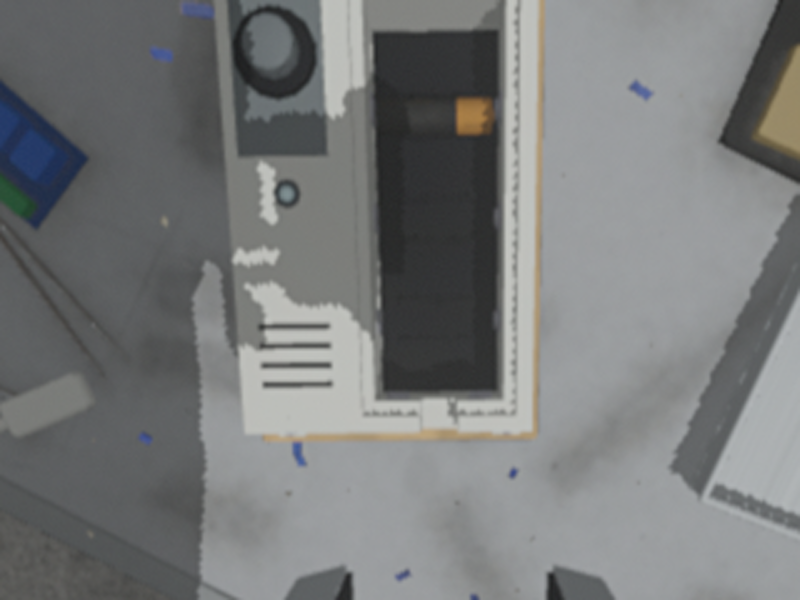

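The compartment shows one cell, in the rear bay at crop (440,117), with a copper end at (475,117). The other two bays look empty. I'll check that numerically and refine the cell position.

```bash
python3 - <<'E'
from h import *
c=ctrl.camera("wrist"); g=c["img"].astype(float)
for nm,a,b in(("left",294,304),("mid",308,318),("right",324,336)):
  print(nm,[int(g[r:r+4,a:b].mean()) for r in range(8,160,4)])
print("sat right",[int(np.ptp(g[r:r+4,324:336].mean((0,1)))) for r in range(8,160,4)])
m=cv2.inRange(cv2.cvtColor(c["img"],cv2.COLOR_BGR2HSV),(8,90,60),(25,255,255)); m[:, :290]=0;m[:,342:]=0;m[165:]=0
p=cv2.findNonZero(m); r=cv2.boundingRect(p); print(r)
Y=.522;o=np.array([.5433,.3284,0]); U=lambda X:Ro.from_euler("z",-Y).apply(X-o)
x,y,w,h=r
for z in(.055,.06): print(U(ray(c,(x+w,y+h/2),z)),U(ray(c,(x+w/2,y),z)),U(ray(c,(x+w/2,y+h),z)))
# compartment opening in the picture (dark region), for registration
for n,q,z in(("front R",(140+499/2.5,390/2.5),.046),("front L",(140+382/2.5,390/2.5),.046),("notch",(140+438/2.5,400/2.5),.086),("cover recess R",(140+515/2.5,412/2.5),.086),("recess L",(140+363/2.5,412/2.5),.086),("unit fr",(140+535/2.5,432/2.5),.086),("unit fl",(140+246/2.5,432/2.5),.086),("button",(140+274/2.5,48/2.5),.104)): print(n,U(ray(c,q,z)).round(4))
E
```

```text
left [130, 67, 50, 50, 50, 50, 48, 44, 44, 46, 43, 41, 43, 43, 43, 43, 43, 43, 43, 44, 44, 44, 44, 44, 45, 48, 51, 51, 52, 53, 53, 53, 54, 55, 53, 50, 50, 92]
mid [130, 67, 51, 51, 51, 51, 50, 47, 54, 61, 57, 48, 49, 49, 49, 49, 49, 49, 49, 50, 50, 50, 49, 50, 51, 51, 52, 51, 52, 53, 53, 52, 55, 55, 53, 49, 49, 104]
right [115, 57, 49, 49, 49, 49, 49, 54, 99, 111, 102, 68, 48, 48, 48, 48, 48, 48, 48, 48, 47, 47, 48, 48, 48, 48, 49, 49, 49, 50, 50, 50, 51, 51, 49, 49, 50, 99]
sat right [2, 1, 1, 1, 1, 1, 1, 11, 75, 86, 78, 32, 1, 1, 1, 1, 1, 1, 1, 1, 1, 0, 1, 1, 1, 1, 1, 0, 0, 0, 1, 0, 1, 1, 0, 0, 0, 2]
(322, 39, 15, 15)
[ 0.04166089 -0.02481107  0.055     ] [ 0.04907066 -0.01670474  0.055     ] [ 0.03423468 -0.01675565  0.055     ]
[ 0.04049844 -0.02453732  0.06      ] [ 0.04780658 -0.01654218  0.06      ] [ 0.03317409 -0.01659239  0.06      ]
front R [-0.0763 -0.0295  0.046 ]
front L [-0.0761  0.0264  0.046 ]
notch [-0.0769 -0.0008  0.086 ]
cover recess R [-0.0822 -0.0338  0.086 ]
recess L [-0.0819  0.0314  0.086 ]
unit fr [-0.0908 -0.0426  0.086 ]
unit fl [-0.0903  0.0822  0.086 ]
button [0.0535 0.0581 0.104 ]
```

Only cell_c is present. I'll turn the tool 90° and go over it.

```bash
python3 - <<'E'
from h import *
Y=.522;o=np.array([.5433,.3284,0]); p=o+Ro.from_euler("z",Y).apply([.0425,-.001,.2]); print(p,row(p,Y+np.pi/2),ctrl.get_obs()["qpos"])
E
python3 -m jog '[[0,0,0,0,0,-0.14],[2,0,0,0,0,-0.28],[4,0,0,0,0,-0.42],[6,0,0,0,0,-0.56],[8,0,0,0,0,-0.7],[10,0,0,0,0,-0.84],[12,0,0,0,0,-0.98],[14,0,0,0,0,-1.12]]' 38 ; python3 -m jog '[[0,0,0,0,0,-0.14],[0,0,0,0,0,-0.28],[0,0,0,0,0,-0.42],[0,0,0,0,0,-0.45],[0,0,0,0,0,-0.45],[0,0,0,0,0,-0.45]]'; python3 - <<'E'
from h import *
Y=.522;o=np.array([.5433,.3284,0])
for z in(.12,.068): p=o+Ro.from_euler("z",Y).apply([.0425,-.001,z]); print(grasp(),row(p,Y+np.pi/2))
E
```

```text
[0.58063862 0.3487243  0.2       ] [15.279, -0.402, 5.938, 0.0, -0.0, -1.575] [ 4.69985605e-01  2.16971506e-01  1.54292818e+00 -5.56343822e-05
  1.38137280e+00  1.52268060e+00]
time_s: 23.0
ee_pos: [0.5722, 0.3395, 0.4396]
eef_rot: [3.141, -0.0, 1.644]
force: [-0.5, 0.4, 0.1]
grip_width: 0.0358
grip_force: 0.0
time_s: 23.6
ee_pos: [0.5713, 0.3395, 0.4397]
eef_rot: [3.141, 0.0, 2.088]
force: [-0.7, -0.3, 0.7]
grip_width: 0.0359
grip_force: 0.0
(array([0.5714, 0.3395, 0.2593]), array([3.141, 0.   , 2.088])) [0.339, 1.26, 13.926, 0.0, 0.0, -0.005]
(array([0.5714, 0.3395, 0.2593]), array([3.141, 0.   , 2.088])) [0.339, 1.26, 19.126, 0.0, 0.0, -0.005]
```

```bash
python3 -m jog '[[0.34,1.25,4,0,0,-0.005],[0.34,1.25,8,0,0,-0.005],[0.34,1.25,12,0,0,-0.005],[0.34,1.25,15,0,0,-0.005],[0.34,1.25,17,0,0,-0.005],[0.34,1.25,18.3,0,0,-0.005],[0.34,1.25,19,0,0,-0.005],[0.34,1.25,19.1,0,0,-0.005]]'; python3 -m jog '[[0,0,0,0,0,0],[0,0,0,0,0,0],[0,0,0,0,0,0],[0,0,0,0,0,0],[0,0,0,0,0,0]]' 8 25; python3 - <<'E'
from h import *
print(grasp())
E
```

```text
time_s: 24.4
ee_pos: [0.5804, 0.3492, 0.2484]
eef_rot: [-3.141, -0.0, 2.094]
force: [0.7, 0.3, -0.1]
grip_width: 0.0352
grip_force: 0.0
time_s: 24.9
ee_pos: [0.5804, 0.3494, 0.2494]
eef_rot: [3.14, 0.0, 2.095]
force: [-1.4, -0.9, 5.6]
grip_width: 0.014
grip_force: 25.0
(array([0.5806, 0.3495, 0.069 ]), array([3.14 , 0.   , 2.095]))
```

```bash
python3 -m jog '[[0,0,-1,0,0,0],[0,0,-4,0,0,0],[0,0,-8,0,0,0],[0,0,-11,0,0,0],[0,0,-11,0,0,0]]' - 30;python3 - <<'E'
from h import *
t=ctrl.camera("top"); i=t["img"]
hsv=cv2.cvtColor(i,cv2.COLOR_BGR2HSV)
m=cv2.inRange(i,(185,185,185),(255,255,255)); m[:,:262]=0;m[:,345:]=0;m[:140]=0;m[235:]=0
k=max(cv2.findContours(cv2.morphologyEx(m,cv2.MORPH_CLOSE,np.ones((5,5))),0,2)[0],key=cv2.contourArea); r=cv2.minAreaRect(k); print(r)
print(ray(t,r[0],.02),[ray(t,b,.026).round(3).tolist() for b in cv2.boxPoints(r)])
print(ctrl.get_obs()["grip_width"],grasp(),row([.579,.105,.18],2.093))
E
```

```text
time_s: 25.4
ee_pos: [0.5803, 0.3494, 0.3643]
eef_rot: [3.134, 0.0, 2.095]
force: [0.1, 0.1, -0.1]
grip_width: 0.0137
grip_force: 30.0Traceback (most recent call last):
  File "<stdin>", line 5, in <module>
ValueError: max() iterable argument is empty
```

```bash
python3 - <<'E'
from h import *
t=ctrl.camera("top"); i=cv2.cvtColor(t["img"],cv2.COLOR_BGR2GRAY)
for r in range(145,225,6): print(r,' '.join(f"{int(v):3d}" for v in i[r:r+2,266:346:3].mean(0)))
print(ctrl.get_obs()["grip_width"],grasp(),row([.579,.105,.18],2.093))
E
```

```text
145 138 137 136 139  93  86 138 148 150 150 145 141 135 132 136 140 143 147 151 154 155 157 155 155 157 157 156
151 136 137 132 131 103  72 130 142 148 148 148 150 147 146 151 149 153 158 153 155 155 155 158 156 156 157 158
157 109 112 114 119 110 145 148 160 147 143 141 137 140 141 146 151 155 126 123 157 155 156 157 157 157 157 156
163 148 146 148 143 100 146 165 168 166 167 166 167 168 168 168 167 166 144 115 151 155 156 156 157 155 156 157
169 155 154 152 152 111 126 161 169 168 168 168 168 169 169 168 168 167 159 116 147 156 156 157 156 157 156 157
175 155 153 153 152 131 108 160 169 170 170 170 168 170 170 169 168 168 167 125 131 156 156 157 157 157 157 155
181 155 154 153 150 124  98 161 168 168 171 171 169 170 172 169 170 169 168 120 115 158 156 156 155 155 155 156
187 154 152 150 145 132 102 142 169 171 170 170 170 171 173 171 170 169 170 162 114 153 155 153 153 153 154 155
193 147 149 143 138 136 115 122 162 170 173 171 172 170 173 171 167 169 170 164 119 148 149 137 135 139 147 150
199 148 140 137 135 140 128 107 158 172 171 171 171 169 172 172 170 171 170 170 131 123 151 136 140 144 146 149
205 144 141 136 139 145 146 106 155 170 170 171 169 169 170 171 169 168 162 164 138 125 150 139 136 138 139 146
211 139 131 137 142 151 153 123 146 157 148 153 159 151 159 152 156 155 153 152 143 139 139 142 145 149 152 151
217 130 135 143 150 156 155 156 156 157 158 157 157 156 158 156 157 156 156 154 153 152 154 154 155 155 156 155
223 134 141 150 154 155 154 156 155 158 155 157 157 155 154 156 154 155 154 153 154 155 155 155 155 155 156 157
0.013694992373645184 (array([0.5803, 0.3493, 0.1786]), array([3.141, 0.   , 2.095])) [-21.088, -12.318, -0.149, 0.001, 0.0, 0.002]
```

The tray is unchanged, with its bright floor centred at about (303,184). I'll carry the cell there.

```bash
python3 -m jog '[[-4,-2.4,-2,0,0,0],[-8.2,-4.8,-2,0,0,0],[-12.4,-7.2,-2,0,0,0],[-16.6,-9.6,-2,0,0,0],[-21,-12.3,-2,0,0,0],[-21,-12.3,1,0,0,0],[-21,-12.3,4,0,0,0],[-21,-12.3,4,0,0,0]]';python3 - <<'E'
from h import *
t=ctrl.camera("wrist"); print(grasp(),pix(t,[.579,.105,.003]))
m=cv2.inRange(cv2.cvtColor(t["img"],cv2.COLOR_BGR2GRAY),0,255)
tt=ctrl.camera("top"); print(ray(tt,(303,184),.003))
p=.0255
print(row([.579,.105,p],2.093))
E
```

```text
time_s: 26.3
ee_pos: [0.5781, 0.1054, 0.3137]
eef_rot: [-3.134, -0.003, 2.094]
force: [0.6, 0.9, 0.5]
grip_width: 0.0136
grip_force: 30.0
(array([0.5777, 0.1057, 0.136 ]), array([-3.137e+00, -2.000e-03,  2.095e+00])) [322.7927133  200.86788616]
[0.57814265 0.10738903 0.003     ]
[-0.106, -0.028, 11.242, -0.002, -0.001, 0.002]
```

```bash
python3 -m jog '[[0,0,4,0,0,0],[0,0,7,0,0,0],[0,0,9,0,0,0],[0,0,10,0,0,0],[0,0,10.7,0,0,0],[0,0,10.7,0,0,0]]'; python3 -c "
from h import *; print(grasp())"; python3 -m jog '[[0,0,0,0,0,0],[0,0,0,0,0,0],[0,0,0,0,0,0]]' 40; python3 -m jog '[[0,0,-4,0,0,0],[0,0,-9,0,0,0],[0,0,-14,0,0,0],[0,0,-18,0,0,0],[0,0,-18,0,0,0]]' ; python3 - <<'E'
from h import *
t=ctrl.camera("wrist"); hsv=cv2.cvtColor(t["img"],cv2.COLOR_BGR2HSV)
m=cv2.inRange(hsv,(8,90,60),(25,255,255)); p=cv2.findContours(m,0,2)[0]
print([ (cv2.boundingRect(q),ray(t,np.mean(q[:,0],0),.01).round(3).tolist()) for q in p if cv2.contourArea(q)>30])
Y=.522;o=np.array([.5433,.3284,0]); p=o+Ro.from_euler("z",Y).apply([.0545,.0595,.16]); print(grasp(),p,row(p,Y+np.pi/2))
E
```

```text
time_s: 27.0
ee_pos: [0.5791, 0.1061, 0.212]
eef_rot: [3.141, 0.0, 2.095]
force: [0.4, -0.3, 0.1]
grip_width: 0.0138
grip_force: 30.0
(array([0.5792, 0.1061, 0.0316]), array([3.141, 0.   , 2.095]))
time_s: 27.3
ee_pos: [0.579, 0.106, 0.2123]
eef_rot: [3.141, 0.0, 2.095]
force: [-1.6, -0.1, 0.7]
grip_width: 0.0347
grip_force: 0.0
time_s: 27.8
ee_pos: [0.5788, 0.1059, 0.3981]
eef_rot: [3.132, 0.004, 2.095]
force: [-0.3, -0.4, -0.6]
grip_width: 0.0375
grip_force: 0.0
[((154, 356, 368, 16), [0.793, -0.066, 0.01]), ((393, 277, 19, 65), [0.759, 0.021, 0.01]), ((227, 277, 20, 65), [0.569, -0.093, 0.01]), ((312, 191, 11, 12), [0.587, 0.092, 0.01]), ((425, 27, 65, 12), [0.621, 0.319, 0.01])]
(array([0.5797, 0.106 , 0.2142]), array([3.137e+00, 2.000e-03, 2.095e+00])) [0.56087431 0.40715051 0.16      ] [26.986, 13.5, 5.434, 0.005, 0.002, 0.002]
```

The cell rests in the tray, its copper end at (0.587, 0.092). Next is the test button.

```bash
python3 -m jog '[[4.4,2.2,0,0,0,0],[8.8,4.4,0,0,0,0],[13.2,6.6,0,0,0,0],[17.6,8.8,0,0,0,0],[22,11,0,0,0,0],[27,13.5,2,0,0,0],[27,13.5,5,0,0,0],[27,13.5,5,0,0,0]]' 0 30; python3 -m jog '[[0,0,0,0,0,0],[0,0,0,0,0,0]]'; python3 - <<'E'
from h import *
Y=.522;p=[.5606,.4072,.1266]; print(grasp(),row(p,Y+np.pi/2), ctrl.get_obs()["force"])
t=ctrl.camera("top");print("driver",[np.round(q,3) for q in handle(t,.014,(375,170,430,270))])
E
```

```text
time_s: 28.65
ee_pos: [0.5596, 0.4086, 0.335]
eef_rot: [-3.132, 0.0, 2.097]
force: [1.0, -0.8, -2.0]
grip_width: 0.0003
grip_force: 0.0
time_s: 28.85
ee_pos: [0.5612, 0.4062, 0.3433]
eef_rot: [3.14, -0.0, 2.093]
force: [1.0, -0.2, -0.6]
grip_width: 0.0007
grip_force: 0.0
(array([0.5615, 0.4063, 0.1629]), array([ 3.14 , -0.   ,  2.093])) [0.121, -0.007, 3.63, 0.002, -0.0, 0.001] [ 1.00123949 -0.18945648 -0.63018327]
driver [array([ 0.392, -0.139,  0.014]), array([ 0.949,  0.315, -0.   ]), np.float64(0.32), np.float64(-0.045), np.float64(0.048)]
```

The driver has been knocked about 5 cm, but still lies on the bench. Now I'll press the button in steps.

```bash
python3 -m jog '[[0.1,0,2,0,0,0],[0.1,0,3.3,0,0,0],[0.1,0,3.7,0,0,0],[0.1,0,3.7,0,0,0],[0.1,0,3.7,0,0,0]]'; for i in 1 2 ; do python3 -m jog '[[0,0,0.2,0,0,0],[0,0,0.2,0,0,0],[0,0,0.2,0,0,0]]'|egrep 'ee_pos|force: \['; done;  python3 -m jog '[[0,0,0.2,0,0,0],[0,0,0.4,0,0,0],[0,0,0.4,0,0,0],[0,0,0.4,0,0,0]]'
```

```text
time_s: 29.4
ee_pos: [0.5603, 0.408, 0.3055]
eef_rot: [3.14, -0.0, 2.095]
force: [0.7, 0.3, 0.2]
grip_width: 0.0003
grip_force: 0.0
ee_pos: [0.5602, 0.4082, 0.3031]
force: [2.2, 0.5, 2.0]
ee_pos: [0.5602, 0.4082, 0.3008]
force: [2.2, 1.6, 2.8]
time_s: 30.4
ee_pos: [0.5602, 0.4081, 0.2974]
eef_rot: [3.14, -0.0, 2.095]
force: [-0.4, -1.3, 9.5]
grip_width: 0.0004
grip_force: 4.7
```

```bash
python3 -m jog '[[0,0,0.1,0,0,0],[0,0,0.1,0,0,0],[0,0,0.1,0,0,0]]'; python3 -m jog '[[0,0,0.1,0,0,0],[0,0,0.1,0,0,0],[0,0,0.1,0,0,0]]'; python3 -m jog '[[0,0,-1,0,0,0],[0,0,-3,0,0,0],[0,0,-8,0,0,0],[0,0,-12,0,0,0],[0,0,-12,0,0,0],[0,0,-12,0,0,0]]' 100; python3 - <<'E'
from h import *
print(grasp(),row([.55,-.12,.25],0))
t=ctrl.camera("top");i=cv2.cvtColor(t["img"],cv2.COLOR_BGR2HSV)
for r in range(150,224,5): print(r,' '.join(f"{int(v):3d}" for v in i[r:r+2,400:470:3,2].mean(0)))
E
```

```text
time_s: 30.7
ee_pos: [0.5602, 0.4081, 0.2973]
eef_rot: [3.14, -0.0, 2.095]
force: [-2.7, -2.3, 14.7]
grip_width: 0.0006
grip_force: 7.8
time_s: 31.0
ee_pos: [0.5601, 0.4081, 0.2972]
eef_rot: [3.139, -0.0, 2.095]
force: [-4.6, -4.3, 22.2]
grip_width: 0.0005
grip_force: 10.8
time_s: 31.6
ee_pos: [0.56, 0.4081, 0.4143]
eef_rot: [-3.141, -0.0, 2.095]
force: [0.7, -0.1, -0.7]
grip_width: 0.045
grip_force: 0.0
(array([0.56  , 0.4081, 0.2339]), array([-3.141, -0.   ,  2.095])) [-45.219, -27.293, -1.603, -0.0, 0.0, 2.095]
150 137 144 150 155 155 153 155 156 157 157 157 157 155 156 157 154 153 153 153 154 150 146 145 148
155 149 150 151 155 157 157 158 157 158 157 156 157 157 157 156 156 156 156 157 156 156 157 154 155
160 155 155 156 156 157 159 158 156 155 154 152 157 158 157 156 156 156 158 157 156 157 157 158 156
165 156 158 157 156 156 159 158 133 102 115 113 115 115 114 113 114 132 158 157 159 157 156 156 155
170 151 153 157 157 157 159 158 134 101 113 113 117 114 114 114 113 136 157 159 158 159 157 158 156
175 145 154 154 157 158 159 158 136 101 114 108 115 113 115 114 115 135 158 159 
[... 219 characters left out ...]

190 147 153 156 156 158 158 158 134 100 116 116 117 114 115 115 115 125 150 149 147 146 141 136 137
195 149 157 157 157 158 159 156 134  99 113 116 115 117 114 117 118 122 133 135 134 134 136 135 136
200 154 154 157 159 158 157 156 141 104 115 117 115 114 117 117 117 130 149 146 146 146 146 144 147
205 157 157 158 158 157 159 159 151 102 113 116 117 117 117 118 116 129 154 153 151 149 149 148 146
210 159 158 158 160 159 159 159 152 102 116 118 117 118 118 117 116 131 156 152 157 153 153 151 152
215 159 159 159 158 160 160 160 137 101 115 118 103  90  94 107 117 128 155 158 157 156 155 151 137
220 157 158 156 159 159 158 160 147 118 122 120 121 118 118 119 120 128 154 155 158 156 155 143  89
```

The button stopped hard at about 6 mm. To be sure the broad fingertips weren't stopped by the collar, I'll press again with a single finger, which fits inside the button.

```bash
python3 -m jog '[[0,-3,4,0,0,0],[0,-3,8,0,0,0],[0,-3,10,0,0,0],[0,-3,10.8,0,0,0],[0,-3,10.8,0,0,0],[0,-3,10.8,0,0,0],[0,-3,10.8,0,0,0]]' 50|egrep 'ee_pos|force: \[';  python3 -m jog '[[0,0,0.2,0,0,0],[0,0,0.5,0,0,0],[0,0,0.8,0,0,0],[0,0,0.8,0,0,0],[0,0,0.8,0,0,0]]';  python3 -m jog '[[0,0,0.1,0,0,0],[0,0,0.15,0,0,0],[0,0,0.15,0,0,0]]'
```

```text
ee_pos: [0.5344, 0.3932, 0.3077]
force: [0.7, 1.0, -0.1]
time_s: 32.85
ee_pos: [0.5343, 0.3932, 0.299]
eef_rot: [3.141, -0.0, 2.095]
force: [1.4, -0.3, 4.4]
grip_width: 0.0471
grip_force: 1.9
time_s: 33.15
ee_pos: [0.5343, 0.3931, 0.2974]
eef_rot: [3.141, -0.0, 2.095]
force: [2.1, 0.6, 5.7]
grip_width: 0.0468
grip_force: 2.6
```

```bash
python3 -m jog '[[0,0,0.1,0,0,0],[0,0,0.15,0,0,0],[0,0,0.15,0,0,0]]';python3 -m jog '[[0,0,0.1,0,0,0],[0,0,0.1,0,0,0],[0,0,0.1,0,0,0]]'; python3 -m jog '[[0,0,-1,0,0,0],[0,0,-3,0,0,0],[0,0,-8,0,0,0],[0,0,-13,0,0,0],[0,0,-13,0,0,0],[0,0,-13,0,0,0]]' 100; python3 - <<'E'
from h import *
print(grasp(),row([.53,-.05,.25],0),row([.53,-.05,.25],.8))
t=ctrl.camera("top");i=t["img"]
m=cv2.inRange(cv2.cvtColor(i,cv2.COLOR_BGR2GRAY),85,135); m[:,:415]=0;m[:,453:]=0;m[:160]=0;m[228:]=0
k=max(cv2.findContours(cv2.morphologyEx(m,cv2.MORPH_OPEN,np.ones((5,5))),0,2)[0],key=cv2.contourArea); r=cv2.minAreaRect(k); print(r,ray(t,r[0],.016),[ray(t,b,.016).round(3).tolist() for b in cv2.boxPoints(r)])
E
```

```text
time_s: 33.45
ee_pos: [0.5342, 0.3932, 0.2971]
eef_rot: [3.14, -0.0, 2.095]
force: [-2.9, -1.5, 13.8]
grip_width: 0.0467
grip_force: 7.0
time_s: 33.75
ee_pos: [0.5342, 0.3931, 0.2969]
eef_rot: [3.139, -0.0, 2.095]
force: [-5.2, -3.1, 19.8]
grip_width: 0.047
grip_force: 10.0
time_s: 34.35
ee_pos: [0.534, 0.393, 0.4248]
eef_rot: [3.141, -0.0, 2.095]
force: [0.0, 0.5, -0.8]
grip_width: 0.0913
grip_force: 0.0
(array([0.5341, 0.393 , 0.2444]), array([ 3.141, -0.   ,  2.095])) [-38.155, -22.513, -0.573, 0.0, -0.0, 2.095] [-38.155, -22.513, -0.573, 0.0, -0.0, 1.295]
((435.5, 193.0), (60.0, 29.0), 90.0) [ 0.55353533 -0.252336    0.016     ] [[0.636, -0.215, 0.016], [0.637, -0.295, 0.016], [0.472, -0.289, 0.016], [0.472, -0.21, 0.016]]
```

Same stop, so the button went fully down and sprang back. The cover lies level around (0.554, -0.254). I'll go back to the exact grip pose where I released it, which keeps the fit reference.

```bash
python3 -m jog '[[-2.6,-3.8,0,0,0,0.14],[-5,-7.4,0,0,0,0.28],[-7.6,-11,0,0,0,0.42],[-10.2,-14.6,0,0,0,0.56],[-12.8,-18.2,0,0,0,0.7],[-17,-20,0,0,0,0.84],[-21,-21,0,0,0,0.98],[-25,-22,0,0,0,1.12]]'; python3 - <<'E'
from h import *
print(grasp(),row([.4848,-.2558,.22],0.002))
E
```

```text
time_s: 35.2
ee_pos: [0.4685, 0.0649, 0.423]
eef_rot: [-3.139, 0.002, 0.969]
force: [-0.4, 1.0, 0.3]
grip_width: 0.094
grip_force: 0.0
(array([0.468 , 0.0649, 0.2426]), array([-3.139e+00,  2.000e-03,  9.690e-01])) [-25.518, 19.497, 2.264, -0.001, 0.003, 0.967]
```

```bash
python3 -m jog '[[-3.6,2.8,0,0,0,0.14],[-7.2,5.6,0,0,0,0.28],[-11,8.4,0,0,0,0.42],[-15,11.4,0.5,0,0,0.56],[-19,14.4,1,0,0,0.7],[-22,17,2,0,0,0.84],[-25.5,19.5,2.2,0,0,0.967],[-25.5,19.5,2.2,0,0,0.967]]';python3 -m jog '[[0,0,0,0,0,0],[0,0,0,0,0,0],[0,0,0,0,0,0]]'; python3 - <<'E'
from h import *
print(row([.4848,-.2558,.0295],0.002),grasp())
E
```

```text
time_s: 36.0
ee_pos: [0.4864, -0.2578, 0.3995]
eef_rot: [-3.139, 0.004, -0.001]
force: [-0.2, 0.1, -0.2]
grip_width: 0.094
grip_force: 0.0
time_s: 36.3
ee_pos: [0.4871, -0.2529, 0.4023]
eef_rot: [-3.141, 0.0, 0.01]
force: [0.4, -0.5, 0.5]
grip_width: 0.0941
grip_force: 0.0
[-0.229, 0.295, 19.244, -0.0, 0.0, 0.008] (array([ 0.4871, -0.2528,  0.2219]), array([-3.141,  0.   ,  0.01 ]))
```

```bash
python3 -m jog '[[-0.23,0.3,5,0,0,0.008],[-0.23,0.3,10,0,0,0.008],[-0.23,0.3,14,0,0,0.008],[-0.23,0.3,17,0,0,0.008],[-0.23,0.3,18.5,0,0,0.008],[-0.23,0.3,19.3,0,0,0.008],[-0.23,0.3,19.3,0,0,0.008],[-0.23,0.3,19.3,0,0,0.008]]'; python3 -m jog '[[0,0,0,0,0,0]]'; python3 -m jog '[[0,0,0,0,0,0],[0,0,0,0,0,0],[0,0,0,0,0,0],[0,0,0,0,0,0],[0,0,0,0,0,0],[0,0,0,0,0,0]]' 50 50; python3 - <<'E'
from h import *
print(grasp())
E
python3 -m jog '[[0,0,-1,0,0,0],[0,0,-4,0,0,0],[0,0,-9,0,0,0],[0,0,-14,0,0,0],[0,0,-19,0,0,0],[0,0,-22,0,0,0],[0,0,-22,0,0,0]]'
```

```text
time_s: 37.1
ee_pos: [0.4851, -0.257, 0.2109]
eef_rot: [3.141, -0.002, 0.0]
force: [-0.3, 0.0, 0.0]
grip_width: 0.0939
grip_force: 0.0
time_s: 37.2
ee_pos: [0.4851, -0.2571, 0.2109]
eef_rot: [3.14, -0.002, -0.0]
force: [-0.6, 0.8, -0.2]
grip_width: 0.0938
grip_force: 0.0
time_s: 37.8
ee_pos: [0.4847, -0.257, 0.2096]
eef_rot: [3.142, 0.0, -0.0]
force: [-1.3, -0.3, 1.4]
grip_width: 0.0609
grip_force: 49.9
(array([ 0.4847, -0.257 ,  0.0292]), array([ 3.142,  0.   , -0.   ]))
time_s: 38.5
ee_pos: [0.4845, -0.2567, 0.4349]
eef_rot: [3.137, -0.007, -0.0]
force: [-0.4, -0.6, -0.6]
grip_width: 0.0606
grip_force: 49.9
```

```bash
python3 -m jog '[[0,-4.7,0,0,0,0],[0,-9.5,0,0,0,-0.06],[0,-14.4,0,0,0,-0.12],[0,-19.3,0,0,0,-0.18],[0,-24.2,0,0,0,-0.25],[0,-29.1,0,0,0,-0.32],[0,-34,0,0,0,-0.38],[0,-38.5,0,0,0,-0.45]]'; python3 -m jog '[[0,0,0,0,0,0]]'; python3 - <<'E'
from h import *
print(grasp(),row([.4833,.2942,.2],.522))
E
```

```text
time_s: 39.3
ee_pos: [0.4841, 0.1302, 0.4292]
eef_rot: [-3.141, 0.001, 0.453]
force: [0.1, -0.6, -1.4]
grip_width: 0.0606
grip_force: 49.9
time_s: 39.4
ee_pos: [0.4841, 0.1321, 0.4289]
eef_rot: [-3.141, 0.001, 0.457]
force: [-0.1, 0.2, -0.6]
grip_width: 0.0609
grip_force: 49.9
(array([0.4839, 0.1322, 0.2485]), array([-3.141e+00,  1.000e-03,  4.570e-01])) [7.085, -14.578, 4.861, -0.001, 0.001, -0.065]
```

```bash
python3 -m jog '[[2.1,-4.4,0,0,0,-0.03],[4.2,-8.8,1,0,0,-0.065],[6.2,-12.5,2,0,0,-0.065],[7.1,-14.5,4,0,0,-0.065],[7.1,-14.6,6,0,0,-0.065],[7.1,-14.6,6,0,0,-0.065],[7.1,-14.6,6,0,0,-0.065],[7.1,-14.6,6,0,0,-0.065]]'; python3 -m jog '[[0,0,0,0,0,0],[0,0,0,0,0,0],[0,0,0,0,0,0]]'; python3 - <<'E'
from h import *
print(grasp(),row([.4833,.2942,.125],.522))
E
```

```text
time_s: 40.2
ee_pos: [0.4856, 0.2897, 0.3708]
eef_rot: [3.141, -0.002, 0.514]
force: [0.3, -0.0, -0.3]
grip_width: 0.0605
grip_force: 49.9
time_s: 40.5
ee_pos: [0.4853, 0.2902, 0.37]
eef_rot: [3.142, -0.001, 0.514]
force: [-0.4, 0.9, -1.4]
grip_width: 0.0605
grip_force: 49.9
(array([0.4854, 0.2903, 0.1896]), array([ 3.142e+00, -1.000e-03,  5.140e-01])) [0.016, -0.448, 6.459, 0.0, -0.001, -0.008]
```

```bash
python3 -m jog '[[0,-0.45,2,0,0,-0.008],[0,-0.45,4,0,0,-0.008],[0,-0.45,6.6,0,0,-0.008],[0,-0.45,6.6,0,0,-0.008],[0,-0.45,6.6,0,0,-0.008],[0,-0.45,6.6,0,0,-0.008]]'; python3 - <<'E'
from h import *
print(grasp(),row([.4833,.2942,.1065],.522))
E
```

```text
time_s: 41.1
ee_pos: [0.4833, 0.2944, 0.3051]
eef_rot: [3.142, -0.002, 0.523]
force: [0.9, 0.8, -0.9]
grip_width: 0.0608
grip_force: 49.9
(array([0.4837, 0.2946, 0.1247]), array([ 3.142e+00, -2.000e-03,  5.230e-01])) [-0.017, 0.016, 1.821, 0.0, -0.002, 0.001]
```

```bash
for i in 1 2 3 4 5 ; do python3 -m jog '[[0,0,0.2,0,0,0],[0,0,0.35,0,0,0],[0,0,0.35,0,0,0]]' |egrep 'ee_pos|force: \[|rot'; done
```

```text
ee_pos: [0.4831, 0.2943, 0.3002]
eef_rot: [-3.142, -0.0, 0.523]
force: [0.2, 0.4, -1.2]
ee_pos: [0.483, 0.2943, 0.2963]
eef_rot: [-3.142, 0.0, 0.523]
force: [-0.1, 0.2, -0.9]
ee_pos: [0.483, 0.2943, 0.2928]
eef_rot: [-3.142, 0.0, 0.523]
force: [0.1, 0.7, 0.8]
ee_pos: [0.483, 0.2943, 0.2893]
eef_rot: [-3.142, 0.001, 0.523]
force: [-0.4, -0.4, -1.0]
ee_pos: [0.4832, 0.2944, 0.2862]
eef_rot: [3.141, -0.001, 0.523]
force: [1.4, 0.5, 2.6]
```

No snag and legs inside, so I'll release, rise, then push the front with closed fingers.

```bash
python3 -m jog '[[0,0,0,0,0,0],[0,0,0,0,0,0],[0,0,0,0,0,0],[0,0,0,0,0,0]]' 95; python3 -m jog '[[0,0,-2,0,0,0],[0,0,-5,0,0,0],[-3,0,-9,0,0,0],[-6,0,-12,0,0,0],[-6,0,-12,0,0,0],[-6,0,-12,0,0,0]]'; python3 - <<'E'
from h import *
print(grasp()); c=ctrl.camera("wrist"); s=ctrl.camera("scene")
a=cv2.resize(c["img"][0:200,200:400],(400,400),interpolation=cv2.INTER_CUBIC); b=cv2.resize(s["img"][205:285,215:295],(400,400),interpolation=cv2.INTER_CUBIC)
cv2.imwrite("pics/m11.png",np.hstack([b,a]))
Y=.522;o=np.array([.5433,.3284,0]);U=lambda X:Ro.from_euler("z",-Y).apply(X-o)
p=o+Ro.from_euler("z",Y).apply([-.075,-.001,.15]); print(row(p,Y))
i=cv2.cvtColor(c["img"],cv2.COLOR_BGR2GRAY)
for r in range(20,175,10): print(r,' '.join(f"{int(v):3d}" for v in i[r,250:350:3]))
E
```

```text
time_s: 43.0
ee_pos: [0.483, 0.2943, 0.286]
eef_rot: [-3.142, 0.0, 0.523]
force: [0.2, -0.3, 0.3]
grip_width: 0.0874
grip_force: 0.0
time_s: 43.6
ee_pos: [0.4309, 0.2643, 0.4066]
eef_rot: [3.142, -0.002, 0.523]
force: [0.1, -0.1, -1.0]
grip_width: 0.0893
grip_force: 0.0
(array([0.4311, 0.2644, 0.2262]), array([ 3.142e+00, -2.000e-03,  5.230e-01]))
[5.395, 0.146, 7.45, -0.0, 0.002, 0.001]
20 105 105 106 106 106 106 105 178 180 180 176 180 135 104 105 105 105 108 106 107 106 106 106 107 106 105 107 106 107 107 106 107 105 105
30 105 106 106 105 110 110 108 177 180 179 180 177 148 102 104 106 105 105 106 107 107 105 107 106 107 107 106 106 108 107 107 108 105 105
40 180 180 178 179 179 180 180 179 180 180 180 176 124 103 105 105 105 107 108 107 107 107 107 106 107 107 107 107 108 107 107 108 101 106
50 129 132  82 181 180 180 179 180 179 176 177 164 127  69  69  67  69  70  71  70  71  70  72  71  70 108 108 108 108 107 108 108 102 106
60 117 116 116 117 116 117 116 117 117 117 117 111 118  69  69  69  70  68  67  69  70  69  68  68  69 101 105 106 107 106 106 106 107 106
70 116 116 116
[... 822 characters left out ...]

130 178 177 178 178 179 179 179 178 179 180 172 120 115 100  72  72  71  71  72  72  50  50  50  51  48  50  48  60  66  90 107 107 107 108
140 179 180 180 181 181 181 180 180 179 179 180 180 173 109  94  77  92  95  90  89 102  72  71  72  72  72  71  72  82 108 108 108 110 109
150 178 178 179 179 179 178 179 179 180 180 180 180 157 131 133 135 128 126 162 139 170 182 182 154 155 117 113 117 149 134 149 138 148 144
160 171 136 150 181 144 146 146 147 146 143 141 140 140 140 146 151 151 153 151 152 154 156 154 143 141 143 144 143 140 139 140 171 144 140
170 147 147  85 141 145 144 146 146 147 147 147 146 147 146 146 146 145 144 146 145 142 143 145 146 144 145 143 142 142 145 146 146 147 147
```

View pics/m11.png

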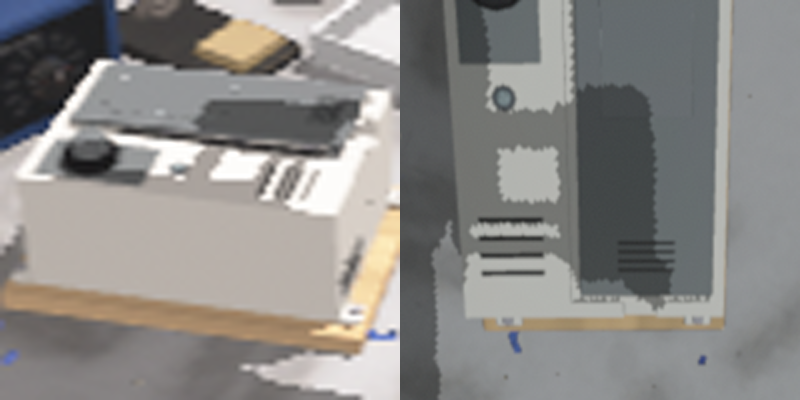

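Left view: the cover lies in its recess with the front proud at (340,150). Right view: it is aligned within the rim. Now I'll push the front down.

```bash
python3 -m jog '[[2,0.1,3,0,0,0],[5.5,0.15,6,0,0,0],[5.5,0.15,9,0,0,0],[5.5,0.15,11,0,0,0],[5.5,0.15,11,0,0,0],[5.5,0.15,11,0,0,0]]' 0 30; for i in 1 2 3 4 5 6; do python3 -m jog '[[0,0,0.1,0,0,0],[0,0,0.2,0,0,0],[0,0,0.2,0,0,0]]' |egrep 'ee_pos|force: \['; done; python3 -c "
from h import *; print(grasp())"
```

```text
time_s: 44.3
ee_pos: [0.4791, 0.2915, 0.2946]
eef_rot: [-3.139, 0.004, 0.523]
force: [0.3, 0.4, 0.1]
grip_width: 0.0449
grip_force: 0.0
ee_pos: [0.4796, 0.2904, 0.2938]
force: [-0.0, 0.3, 0.3]
ee_pos: [0.4796, 0.2905, 0.2922]
force: [0.9, 0.7, 1.9]
ee_pos: [0.4796, 0.2905, 0.2907]
force: [-2.0, -0.7, 8.1]
ee_pos: [0.4794, 0.2905, 0.288]
force: [-0.4, 0.2, -0.2]
ee_pos: [0.4794, 0.2905, 0.2856]
force: [0.6, -0.0, -0.1]
ee_pos: [0.4794, 0.2905, 0.2853]
force: [-7.7, -4.2, 17.1]
(array([0.4795, 0.2905, 0.1049]), array([ 3.141, -0.   ,  0.523]))
```

```bash
python3 -m jog '[[0.3,0,0.1,0,0,0],[0.3,0,0.1,0,0,0],[0.3,0,0.1,0,0,0]]'; python3 -m jog '[[0,0,-1,0,0,0],[0,0,-2,0,0,0],[4.5,0,-2.5,0,0,0],[9,0,-2.5,0,0,0],[13.8,0,-2.5,0,0,0],[13.8,0,-1.5,0,0,0],[13.8,0,-1,0,0,0],[13.8,0,-1,0,0,0]]'; for i in 1 2 3 4; do python3 -m jog '[[0,0,0.1,0,0,0],[0,0,0.3,0,0,0],[0,0,0.3,0,0,0]]' |egrep 'ee_pos|force: \['; done; python3 -c "
from h import *; print(grasp())"
```

```text
time_s: 46.4
ee_pos: [0.481, 0.2915, 0.2851]
eef_rot: [3.141, 0.006, 0.523]
force: [-28.6, -17.3, 39.7]
grip_width: 0.0001
grip_force: 19.6
time_s: 47.2
ee_pos: [0.6008, 0.3605, 0.2918]
eef_rot: [-3.141, 0.003, 0.523]
force: [0.1, -0.0, 0.0]
grip_width: 0.0004
grip_force: 0.0
ee_pos: [0.6013, 0.3607, 0.2906]
force: [0.5, 0.5, 1.1]
ee_pos: [0.6016, 0.3609, 0.2868]
force: [0.2, 0.7, 0.1]
ee_pos: [0.6016, 0.3609, 0.2855]
force: [-4.5, -2.7, 10.2]
ee_pos: [0.6015, 0.3609, 0.2853]
force: [-15.6, -7.5, 30.8]
(array([0.6019, 0.3611, 0.1049]), array([ 3.141e+00, -2.000e-03,  5.230e-01]))
```

```bash
python3 -m jog '[[0,0,-1,0,0,0],[0,0,-2,0,0,0],[-4.5,-0.9,-2,0,0,0],[-9,-1.8,-2,0,0,0],[-13.4,-1.8,-2,0,0,0],[-13.4,-1.8,-1,0,0,0],[-13.4,-1.8,-1,0,0,0],[-13.4,-1.8,-1,0,0,0]]'|egrep 'ee_pos|force: \['; for i in 1 2 3; do python3 -m jog '[[0,0,0.1,0,0,0],[0,0,0.2,0,0,0],[0,0,0.2,0,0,0]]' |egrep 'ee_pos|force: \['; done
```

```text
ee_pos: [0.4774, 0.31, 0.2914]
force: [0.3, 0.4, 0.3]
ee_pos: [0.4769, 0.3098, 0.2888]
force: [-0.0, 0.2, -0.2]
ee_pos: [0.4766, 0.3096, 0.2869]
force: [0.1, 0.3, -0.8]
ee_pos: [0.4766, 0.3096, 0.2855]
force: [-1.8, -2.1, 4.9]
```

```bash
for i in 1 2; do python3 -m jog '[[0,0,0.1,0,0,0],[0,0,0.1,0,0,0],[0,0,0.1,0,0,0]]' |egrep 'ee_pos|force: \['; done; python3 -m jog '[[0,0,-1,0,0,0],[0,3.6,-1.2,0,0,0],[0,3.6,-0.4,0,0,0],[0,3.6,-0.4,0,0,0],[0,3.6,-0.4,0,0,0]]'|egrep 'ee_pos|force: \['; for i in 1 2 3 ; do python3 -m jog '[[0,0,0.1,0,0,0],[0,0,0.15,0,0,0],[0,0,0.15,0,0,0]]' |egrep 'ee_pos|force: \['; done
```

```text
ee_pos: [0.4766, 0.3096, 0.2854]
force: [-6.0, -3.9, 13.5]
ee_pos: [0.4765, 0.3096, 0.2853]
force: [-9.1, -4.7, 23.7]
ee_pos: [0.4943, 0.2788, 0.2868]
force: [-0.1, -0.3, 0.4]
ee_pos: [0.4944, 0.2787, 0.2856]
force: [-0.5, -0.8, -0.4]
ee_pos: [0.4944, 0.2787, 0.2854]
force: [-6.7, -1.8, 13.4]
ee_pos: [0.4944, 0.2787, 0.2852]
force: [-13.1, -4.3, 28.7]
```

Flush at the front middle, both front sides and the rear, all at the same height. I'll retreat and do a final numeric check.

```bash
python3 -m jog '[[0,0,-2,0,0,0],[0,0,-6,0,0,0],[-4,0,-11,0,0,0],[-9,0,-15,0,0,0],[-12,4,-17,0,0,0],[-14,8,-17,0,0,0],[-14,8,-17,0,0,0],[-14,8,-17,0,0,0]]'|egrep 'ee_pos|force: \['; python3 - <<'E'
from h import *
t=ctrl.camera("top"); w=ctrl.camera("wrist"); s=ctrl.camera("scene")
print("driver",[np.round(q,3) for q in handle(t,.014,(375,170,430,275))])
hs=cv2.cvtColor(t["img"],cv2.COLOR_BGR2HSV); m=cv2.inRange(hs,(5,80,60),(22,255,255)); m[:,:280]=0;m[:,325:]=0;m[:155]=0;m[212:]=0
p=cv2.findNonZero(m); print("cell end",None if p is None else ray(t,p[:,0].mean(0),.01))
hs=cv2.cvtColor(w["img"],cv2.COLOR_BGR2HSV); m=cv2.inRange(hs,(8,90,60),(25,255,255)); print([(cv2.boundingRect(q),ray(w,q[:,0].mean(0),.01).round(3).tolist()) for q in cv2.findContours(m,0,2)[0] if cv2.contourArea(q)>25])
g=cv2.cvtColor(t["img"],cv2.COLOR_BGR2GRAY); m=cv2.inRange(g,0,75); m[:,:360]=0;m[:,395:]=0;m[:145]=0;m[178:]=0; p=cv2.findNonZero(m); r=cv2.boundingRect(p); print("tape px",r)
m=cv2.inRange(cv2.cvtColor(t["img"],cv2.COLOR_BGR2HSV),(50,80,30),(100,255,255)); m[:,:435]=0;m[:,465:]=0;m[:232]=0;m[262:]=0;print("tin px",cv2.boundingRect(cv2.findNonZero(m)))
o=cv2.imread("pics/top0.png");g=cv2.cvtColor(o,cv2.COLOR_BGR2GRAY); m=cv2.inRange(g,0,75); m[:,:360]=0;m[:,395:]=0;m[:145]=0;m[178:]=0; print("tape0",cv2.boundingRect(cv2.findNonZero(m)))
m=cv2.inRange(cv2.cvtColor(o,cv2.COLOR_BGR2HSV),(50,80,30),(100,255,255)); m[:,:435]=0;m[:,465:]=0;m[:232]=0;m[262:]=0;print("tin0",cv2.boundingRect(cv2.findNonZero(m)))
s0=cv2.imread("pics/scene0.png"); d=cv2.absdiff(s["img"],s0).max(2)
Y=.522;O=np.array([.5433,.3284,0]); 
for n,X in dict(lip=(-.07,0,.086),mid=(0,0,.086),tail=(.07,0,.086),but=(.0545,.0595,.104)).items():
  u,v=pix(s,O+Ro.from_euler("z",Y).apply(X)).astype(int); print(n,u,v,d[v-3:v+4,u-3:u+4].mean())
E
```

```text
ee_pos: [0.4128, 0.1378, 0.4535]
force: [0.1, -0.2, -0.0]
driver [array([ 0.392, -0.139,  0.014]), array([ 0.948,  0.318, -0.   ]), np.float64(0.324), np.float64(-0.045), np.float64(0.047)]
cell end [0.58725331 0.09650435 0.01      ]
[((63, 356, 369, 16), [0.195, -0.066, 0.01]), ((323, 277, 5, 65), [0.243, 0.031, 0.01]), ((312, 277, 5, 65), [0.23, 0.041, 0.01]), ((413, 74, 12, 11), [0.586, 0.091, 0.01])]
tape px (367, 150, 21, 21)
tin px (452, 247, 1, 2)
tape0 (366, 150, 22, 21)
tin0 (449, 246, 5, 3)
lip 282 228 56.51020408163265
mid 259 226 28.183673469387756
tail 236 223 4.020408163265306
but 233 230 4.448979591836735
```

```bash
python3 -m jog '[[0,5,0,0,0,0],[0,10,0,0,0,0],[0,15,0,0,0,0],[0,20,0,0,0,0],[0,25,0,0,0,0],[0,30,0,0,0,0],[0,30,0,0,0,0],[0,30,0,0,0,0]]'|egrep 'ee_pos'; python3 - <<'E'
from h import *
s=ctrl.camera("scene");s0=cv2.imread("pics/scene0.png"); d=cv2.absdiff(s["img"],s0).max(2)
for r in range(214,244,2): print(r,' '.join(f"{int(v):3d}" for v in d[r,225:300:3]))
E
```

```text
ee_pos: [0.5638, -0.1204, 0.451]
214   3   1   1   2   5   3   4   4   4   4   8   7   7   7   8   4   3  74   6   6   8  75  94  95  95
216   2   3   3   3   3   5   1   4   2   3   4   5   7   7   6   3   3  44   7   6   6   6  59  98  94
218   2   4   2   4   4   3   3   4   3   4   4   4   5   5   3   3  42   5   5   9   6   6   5   6  72
220   2   3   2   2   5   6   5   2   6   9   5   3   3   5   3  75  83  52   5   5   6   6   6   5   5
222   3   1   4   1   6  19   6   6   5   6   7   5   6   3   5   8   4   4   3   4   6   7   6   7   6
224   2   3   4   6   6   6   6   7   6   7   6   7  31   6   7   6   7   6   6   3   5  22   3   5   5
226   4   8  28   6   5   7   6   7   6   6   6   6   5   6   6   6   7   6   8   6   6  36   4   2   5
228   4   5   6   6   7   1   6   5   7   6   6   5  19   7   6   6   6   6  12  11   6  20   7  82  49
230   8   2  16   2  10   6   5   6   7   6  27  33   5   5   6   5   6   5  11   1  10   7   8  83  81
232   4   8   6   6   5   3   8   4  34   7  11   5   6   7   7   6   6   6  33  18  19   6  20  81  81
234   6   3   4   4   3   7   7   5   3   3   3   4   7  13  27   5  12   4   6   7  20   6  50  88  83
236   6   0   3   3   2   6   6   7   3   3   3   3   3   3   3   3   3   4   6  21   4   7  49  91  83
238   6   2   1   2   4   6   6   5   7   7   3   3   3   3   3   8   5   5   3   3   3   8  49  92  88
240   6   8   5   6   5   7   7   3   3   3   3   3   3   3   5   5   5   4   3   3   6   7  49  93  92
242   5   7   7   8   5   3   4   3   3   3   3   3   3   3   6   7   7   7   3   3   8   9  50  93  97
```

The unit now matches its original closed picture; the earlier difference was only a shadow. Handing in.

```bash
python3 -c "
from station import ctrl; print(ctrl.hand_in())"
```

```text
the job is handed in; nothing more can be done
None
```

The job is handed in: the cover was levered up and lifted off, the only cell (rear bay) is in the tray, the test button was pressed fully down and sprang back, the cover is snapped flush and the screwdriver lies on the bench; the one risk is that a fingertip push while reseating the cover read about 52 N at the wrist, over the 40 N limit if fingertips count as the gripper's body.

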